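Put the mixed vertebrae away by size and hand the kit over

ROBOT

A 7-joint arm with a two-finger parallel gripper is mounted at the origin on the work surface. World frame = base frame: x ahead of the robot, y to its left, z up, the work surface at z = 0. Lengths are in mm, angles in rad, forces in N, time in s.
With the tool pointing down it reaches from about 400 to 850 mm from the base axis. Payload 4.4 kg.
Tool frame: the origin (TCP) lies at the very end of the fingers, on their centre line; the grasp point (between the pads) lies 19 mm behind it; x points along the fingers, y is the direction in which the jaws open and shut, and the axes are right-handed (so a half turn about x gives the same grasp; the last joint's range is limited). The gripper opens to 94 mm and grips with 3 to 60 N. Pads are 16 mm wide; open, the fingers measure 119 mm over their backs; the gripper's body (75 mm by 177 mm) begins 78 mm behind the grasp point.
Start: joints at [1.25, 0.628, 0.038, 1.517, -0.027, 0.996, -0.02], TCP at [163.862, -629.021, 205.478] pointing down, gripper open.
Joint ranges: [-3.06, 3.06], [-0.37, 2.12], [-1.25, 1.32], [0.18, 2.47], [-1.1, 4.24], [0.23, 1.98], [-2.94, 2.94]. Speed limits (rad/s): [2.57, 2.57, 3.14, 3.14, 3.14, 3.14, 3.14].

INTERFACE

Orientations are given as a rotation vector (axis times angle).
In Python, from workcell import readout, viewer, ctrl gives the robot as it stands.
- The arm moves only by the tool move_arm, never from a script. Its argument "plan" is a list of rows, each an object of numbers: "tx", "ty", "tz": the shift along the tool's x, y, z in mm; "ax", "ay", "az": the turn, a rotation vector about the tool's x, y, z in degrees; "jaw": the opening, from 0 (shut) to 1 (fully open). In form: [{"tx": .., "ty": .., "tz": .., "ax": .., "ay": .., "az": .., "jaw": ..}, ...]. A call has 1 to 8 rows; each row is the pose to reach, as a shift and turn from the pose commanded when the call began, along the tool's axes at that moment; what a row does not reach only later rows make up. A row lasts 1/10 s, in which the tool goes at most 50 mm and 8.59 degrees, less where a joint would pass 70% of its speed; a pose out of reach is approached as far as the arm can. A call with a gripper value outside its range is refused whole. The fingers move at their own pace and stop on an object; "grip_force" is the grip in N (left out, the last holds). Time passes only in rows, so rows that repeat a pose let the fingers close. It gives the time, the measured TCP pose, the force and the opening at its end, in the units of the state.
- readout.state(): the state, without advancing time (a new reading comes with each control period).
- viewer.capture(name): name is "scene" or "top" or "wrist"; returns a dict with "pixels" (400x640x3 uint8, blue, green, red), "camera_matrix" (3x3 intrinsics, pixels), "k1" (the pictures are not rectified: a ray, as slopes to the right and down, at radius r is drawn at 1 + k1 r^2 times it, then the intrinsics apply), "rvec" (rotation vector, rad) and "tvec" (3), from world to camera coordinates, as OpenCV has them. Camera axes: x right, y down, z forward; pixel columns grow to the right and rows downward; lengths in mm; the calibration is good to about 2 mm. A picture is of the moment at which its call begins. There is no depth.
- ctrl.close_job(): hands the job in, once; it reports no verdict.
The state is a dict: "time": time; "q": joint angles; "qvel": joint speeds; "joint_efforts": joint torques, N m; "eef_pos": TCP position; "tool_rot": TCP orientation; "force": force on the tool from outside, world axes, zero at the start; "ft_torque": the same for the moment, N m; "width": finger opening in mm.
Only numpy, scipy, OpenCV 4.12 (cv2) and the standard library are available. Lean on these libraries where they do the work, as an engineer would, in place of code of your own. Each camera call takes 0.05 s, during which the arm holds its last target.

TASK

Put the spine kit away after class: take every vertebra out of the compartment tray and lay it flat in the rack row that matches its size (large in the widest row, medium in the middle, small in the narrowest), and stand the heart that was left in the rack upright inside the rim of the round pad on the talking base. When everything is in place, press the red button fully down and let it go; leave the other models and the board things where they are.

Things in the scene. Friction and masses are not known exactly. Their poses are not given: they have to be found in the camera images.
- large_a: large ivory plastic vertebra, 50 mm long (x), 50 mm wide (y), 26 mm high (z), about 55 g; may be absent. Origin at its centre, 13 mm above what it lies on. +x: round body 25 mm across; -x: narrow spine; +-y: side wings with flat ends 50 mm apart (11 mm wide, 22 mm tall), the place to pinch. Lies flat on either face.
- large_b: large ivory plastic vertebra, 50 mm long (x), 50 mm wide (y), 26 mm high (z), about 55 g; may be absent. Origin at its centre, 13 mm above what it lies on. +x: round body 25 mm across; -x: narrow spine; +-y: side wings with flat ends 50 mm apart (11 mm wide, 22 mm tall), the place to pinch. Lies flat on either face.
- medium_a: medium ivory plastic vertebra, 40 mm long (x), 40 mm wide (y), 22 mm high (z), about 35 g; may be absent. Origin at its centre, 11 mm above what it lies on. +x: round body 20 mm across; -x: narrow spine; +-y: side wings with flat ends 40 mm apart (9 mm wide, 19 mm tall), the place to pinch. Lies flat on either face.
- medium_b: medium ivory plastic vertebra, 40 mm long (x), 40 mm wide (y), 22 mm high (z), about 35 g; may be absent. Origin at its centre, 11 mm above what it lies on. +x: round body 20 mm across; -x: narrow spine; +-y: side wings with flat ends 40 mm apart (9 mm wide, 19 mm tall), the place to pinch. Lies flat on either face.
- medium_c: medium ivory plastic vertebra, 40 mm long (x), 40 mm wide (y), 22 mm high (z), about 35 g; may be absent. Origin at its centre, 11 mm above what it lies on. +x: round body 20 mm across; -x: narrow spine; +-y: side wings with flat ends 40 mm apart (9 mm wide, 19 mm tall), the place to pinch. Lies flat on either face.
- small_a: small ivory plastic vertebra, 30 mm long (x), 30 mm wide (y), 18 mm high (z), about 20 g; may be absent. Origin at its centre, 9 mm above what it lies on. +x: round body 15 mm across; -x: narrow spine; +-y: side wings with flat ends 30 mm apart (7 mm wide, 15 mm tall), the place to pinch. Lies flat on either face.
- small_b: small ivory plastic vertebra, 30 mm long (x), 30 mm wide (y), 18 mm high (z), about 20 g; may be absent. Origin at its centre, 9 mm above what it lies on. +x: round body 15 mm across; -x: narrow spine; +-y: side wings with flat ends 30 mm apart (7 mm wide, 15 mm tall), the place to pinch. Lies flat on either face.
- small_c: small ivory plastic vertebra, 30 mm long (x), 30 mm wide (y), 18 mm high (z), about 20 g; may be absent. Origin at its centre, 9 mm above what it lies on. +x: round body 15 mm across; -x: narrow spine; +-y: side wings with flat ends 30 mm apart (7 mm wide, 15 mm tall), the place to pinch. Lies flat on either face.
- bin: grey shallow tray with 3 x 3 compartments where the vertebrae start, at most one in each; fixed. 250 mm (x) by 250 mm (y), floor 4 mm thick, all walls and dividers 3 mm thick and 10 mm tall overall, 6 mm above its floor. Origin at the centre of its underside.
- rack: white storage rack with three parallel rows along its y, bounded by aluminium lips; fixed. 172 mm (x) by 218 mm (y), floor 4 mm thick, lips 4 mm thick, 10 mm tall overall, 6 mm above its floor. Rows 210 mm long inside, clear widths 62, 52, 42 mm from -x to +x, for large, medium, small vertebrae, up to 2, 3, 3 of them. Origin: centre of its underside.
- row_large (a point): centre of the floor of the widest (62 mm) row; axes as the rack's, row along y
- row_medium (a point): centre of the floor of the middle (52 mm) row; axes as the rack's
- row_small (a point): centre of the floor of the narrowest (42 mm) row; axes as the rack's
- heart: beige plastic heart model, about 120 g, standing upright in the rack's widest row at the start. Round, 50 mm across between 16 and 42 mm above its foot, flat foot 38 mm across, 56 mm tall with small vessel stumps to 73 mm. Origin at the centre of its foot, z up.
- base: white talking anatomy base, housing 120 mm (x) by 210 mm (y) by 30 mm high, with a round rimmed pad towards +y and a red push button towards -y; fixed. Origin at the centre of its underside.
- pad (a point): centre of the floor of the round pad on the base, 33 mm above the table: 60 mm inside diameter, surrounded by a rim 4 mm thick, 5 mm above the pad floor
- button_top (a point): centre of the top of the red push button, 40 mm across, pressed straight down
- button (a joint): travel of the red button in m: 0 released, 0.006 fully down (takes about 5 N); springs back
- lung: purple plastic lung half, about 104 by 145 by 40 mm, a bystander; origin at its underside
- vein_ring: blue plastic vein ring, 40 mm across, 10 mm high, a bystander; origin at the centre of its underside
- sternum: white plastic sternum piece lying flat, 125 by 45 by 10 mm, a bystander; origin near the centre of its underside
- eraser: board eraser, 50 by 120 by 34 mm, a bystander; origin at the centre of its underside
- marker: board marker, 125 mm long, 14 mm thick, lying, a bystander; origin at the middle of its underside

How it is judged (in metres and radians):
On the way, in this order (a step that is already met when the one before it is completed fails the run):
1. every vertebra present lies flat in the row of its size and the heart stands on the pad (x of large_a in the frame of row_large between -0.016 and 0.016 m and y of large_a in the frame of row_large between -0.095 and 0.095 m and z of large_a in the frame of row_large between 0.009 and 0.016 m and (angle between large_a's own z axis and vertical below 0.1 rad or angle between large_a's own z axis and vertical above 3.04 rad) and linear speed of each of large_a, large_b, medium_a, medium_b, medium_c, small_a, small_b, small_c, heart below 0.03 m/s and x of large_b in the frame of row_large between -0.016 and 0.016 m and y of large_b in the frame of row_large between -0.095 and 0.095 m and z of large_b in the frame of row_large between 0.009 and 0.016 m and (angle between large_b's own z axis and vertical below 0.1 rad or angle between large_b's own z axis and vertical above 3.04 rad) and x of medium_a in the frame of row_medium between -0.016 and 0.016 m and y of medium_a in the frame of row_medium between -0.095 and 0.095 m and z of medium_a in the frame of row_medium between 0.007 and 0.014 m and (angle between medium_a's own z axis and vertical below 0.1 rad or angle between medium_a's own z axis and vertical above 3.04 rad) and x of medium_b in the frame of row_medium between -0.016 and 0.016 m and y of medium_b in the frame of row_medium between -0.095 and 0.095 m and z of medium_b in the frame of row_medium between 0.007 and 0.014 m and (angle between medium_b's own z axis and vertical below 0.1 rad or angle between medium_b's own z axis and vertical above 3.04 rad) and x of medium_c in the frame of row_medium between -0.016 and 0.016 m and y of medium_c in the frame of row_medium between -0.095 and 0.095 m and z of medium_c in the frame of row_medium between 0.007 and 0.014 m and (angle between medium_c's own z axis and vertical below 0.1 rad or angle between medium_c's own z axis and vertical above 3.04 rad) and x of small_a in the frame of row_small between -0.016 and 0.016 m and y of small_a in the frame of row_small between -0.095 and 0.095 m and z of small_a in the frame of row_small between 0.005 and 0.012 m and (angle between small_a's own z axis and vertical below 0.1 rad or angle between small_a's own z axis and vertical above 3.04 rad) and x of small_b in the frame of row_small between -0.016 and 0.016 m and y of small_b in the frame of row_small between -0.095 and 0.095 m and z of small_b in the frame of row_small between 0.005 and 0.012 m and (angle between small_b's own z axis and vertical below 0.1 rad or angle between small_b's own z axis and vertical above 3.04 rad) and x of small_c in the frame of row_small between -0.016 and 0.016 m and y of small_c in the frame of row_small between -0.095 and 0.095 m and z of small_c in the frame of row_small between 0.005 and 0.012 m and (angle between small_c's own z axis and vertical below 0.1 rad or angle between small_c's own z axis and vertical above 3.04 rad) and horizontal distance between heart and pad below 0.014 m and z of heart in the frame of pad between -0.004 and 0.004 m and angle between heart's own z axis and vertical below 0.1 rad), for 0.2 s.
2. then the red button is pressed fully down (value of joint button above 0.0045 m), for 0.05 s.
At the end, for the whole second after the job is handed in: Each vertebra present lies flat (0.1 rad, either face) on the floor of its row, within 16 mm of the row's centre line and 95 mm of its middle; the heart stands upright (0.1 rad) on the pad floor within 14 mm of its centre; all at rest; the button was then pressed over 4.5 mm and is up (all of step 1 and value of joint button below 0.0015 m); the robot touches nothing.
It fails at once if the lung is pushed more than 3 cm from its place (distance of lung from where it was at the start of the episode above 0.03 m).
It fails at once if the vein ring is pushed more than 3 cm from its place (distance of vein_ring from where it was at the start of the episode above 0.03 m).
It fails at once if the sternum is pushed more than 3 cm from its place (distance of sternum from where it was at the start of the episode above 0.03 m).
It fails at once if the eraser is pushed more than 3 cm from its place (distance of eraser from where it was at the start of the episode above 0.03 m).
It fails at once if the marker is pushed more than 3 cm from its place (distance of marker from where it was at the start of the episode above 0.03 m).
Of large_a, large_b, medium_a, medium_b, medium_c, small_a, small_b, small_c only 6 to 8 are there at a start; the rules pass over those that are not, and their reading is None.
At some moment in a run one of large_a, large_b, medium_a, medium_b, medium_c, small_a, small_b, small_c may be knocked a few centimetres aside while the robot is not near it.
It also fails if it takes over 210 s, if anything falls off the work surface, if the arm or the gripper's body presses on something with over 40 N, if the wrist force passes 120 N, or if a joint passes its speed limit or range.

## Working session

There is one attempt and no reset: what is moved stays moved. The work goes in short steps, Python scripts to look and compute and a tool call to move; the robot and the scene stay as the last step left them, time stands still between calls to the robot, and variables do not carry over. Pictures are saved under pics/ and viewed, and the job is handed in when it is done.

Besides the shell and the picture viewer there is one more tool, called after "Emit:" in YAML: its name, and indented under it one key for each argument. move_arm: Moves the arm, as the interface text tells. Its arguments: {"type":"object","properties":{"plan":{"type":"array"},"grip_force":{"type":"number"}},"required":["plan"]}

```bash
ls; mkdir -p pics; python3 - <<'E'
from workcell import readout, viewer, ctrl
import cv2,json
s=readout.state(); print(s)
for n in ["scene","top","wrist"]:
    c=viewer.capture(n); cv2.imwrite(f"pics/{n}0.png",c["pixels"]); print(n,c["camera_matrix"],c["k1"],c["rvec"],c["tvec"])
E
```

```text
pics
{'time': 0.0, 'q': array([ 1.25020724,  0.62932865,  0.03841431,  1.51835876, -0.02699197,
        0.99626932, -0.01999658]), 'qvel': array([ 0.00043061, -0.00052037, -0.0010107 ,  0.00054367, -0.00073379,
       -0.00132317,  0.00142917]), 'joint_efforts': array([-4.30191139e-04, -5.49733043e+01,  1.14324935e+00, -1.86637187e+01,
       -5.21815626e-02,  2.37478752e-02,  1.57836189e-04]), 'eef_pos': array([ 163.70304626, -628.36979461,  204.56789237]), 'tool_rot': array([ 2.0861967 ,  0.26920777, -2.08671869]), 'force': array([0.04955821, 0.63154211, 0.46606449]), 'ft_torque': array([-0.00339254, -0.10254461, -0.0161739 ]), 'width': 94.26784888390783}
scene [[398.33316868   0.         317.89189475]
 [  0.         398.33316868 205.23644091]
 [  0.           0.           1.        ]] -0.09083989366419548 [ 2.15749075  1.09547272 -0.43807367] [-334.86582359 -295.63207324 1398.46105069]
top [[383.29655623   0.         321.93864434]
 [  0.         383.29655623 204.60878792]
 [  0.           0.           1.        ]] -0.026737906850352287 [ 2.17112923 -2.17176582  0.0945896 ] [  6.79847819 621.44712246 904.70906868]
wrist [[353.87905326   0.         322.83479689]
 [  0.         353.87905326 199.20972603]
 [  0.           0.           1.        ]] -0.006677648408356829 [-2.32463714  1.79459009  0.22668045] [-649.46660439  -26.2818139   390.44646936]
```

View pics/scene0.png

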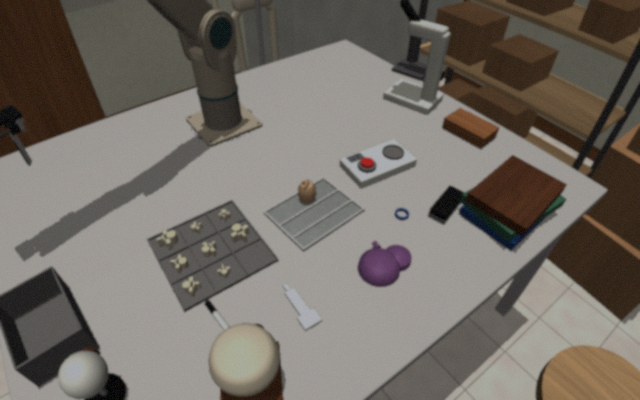

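View pics/top0.png

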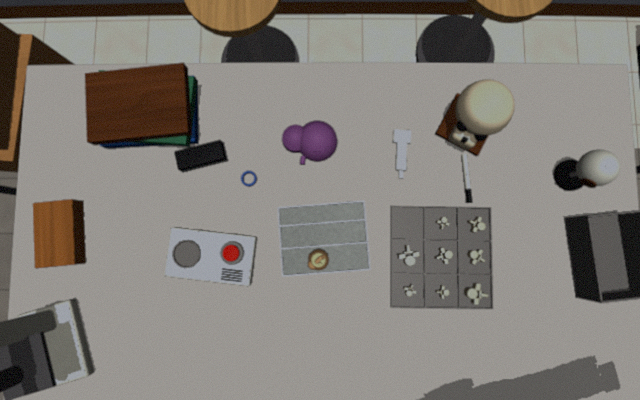

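View pics/wrist0.png

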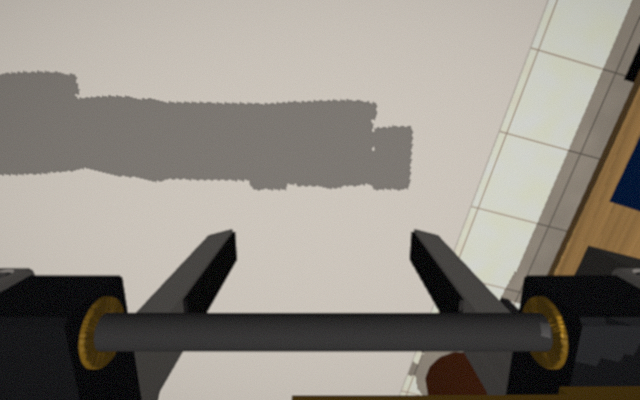

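```bash
cat > h.py <<'E'
import cv2,numpy as np
from scipy.spatial.transform import Rotation as R
def cap(name,fn=None):
    from workcell import viewer
    c=viewer.capture(name)
    if fn: cv2.imwrite(f"pics/{fn}.png",c["pixels"])
    return c
def cal(c): return c["camera_matrix"],np.array([c["k1"],0,0,0.]),np.array(c["rvec"],float),np.array(c["tvec"],float)
def proj(c,P):
    K,d,r,t=cal(c); return cv2.projectPoints(np.array(P,float).reshape(-1,3),r,t,K,d)[0].reshape(-1,2)
def ray(c,px):
    K,d,r,t=cal(c); u=cv2.undistortPoints(np.array(px,float).reshape(-1,1,2),K,d).reshape(-1,2)
    Rm=cv2.Rodrigues(r)[0]; C=-Rm.T@t; D=np.c_[u,np.ones(len(u))]@Rm; return C,D
def atz(c,px,z):
    C,D=ray(c,px); return C+D*((z-C[2])/D[:,2])[:,None]
def tri(views):
    A=np.zeros((3,3));b=np.zeros(3);L=[]
    for c,p in views:
        C,D=ray(c,[p]);d=D[0]/np.linalg.norm(D[0]);M=np.eye(3)-np.outer(d,d);A+=M;b+=M@C;L.append((C,M))
    X=np.linalg.solve(A,b); return X,[np.linalg.norm(M@(X-C)) for C,M in L]
def tool():
    from workcell import readout
    s=readout.state(); return s["eef_pos"],R.from_rotvec(s["tool_rot"]).as_matrix(),s
def crop(img,x0,y0,x1,y1,fn,s=None):
    s=s or min(800/(x1-x0),600/(y1-y0)); cv2.imwrite(f"pics/{fn}.png",cv2.resize(img[y0:y1,x0:x1],None,fx=s,fy=s,interpolation=cv2.INTER_CUBIC)); print("scale",s)
E
python3 - <<'E'
from h import *
import pickle
d={n:cap(n) for n in ["top","scene"]}
pickle.dump(d,open("caps.pkl","wb"))
crop(d["top"]["pixels"],375,195,505,315,"t1",5)
crop(d["top"]["pixels"],150,190,380,300,"t2")
crop(d["scene"]["pixels"],140,130,430,310,"s1")
p,M,s=tool(); print(p,M.round(3))
C,D=ray(d["top"],[[320,200]]);print(C, C.round());print(atz(d["top"],[[391,206],[492,206],[492,307],[391,307]],10).round(1))
C,_=ray(d["scene"],[[1,1]]);print(C)
E
```

```text
scale 5
scale 3.4782608695652173
scale 2.7586206896551726
[ 163.77454788 -628.74872328  205.0457922 ] [[-0.     0.252 -0.968]
 [ 0.001 -0.968 -0.252]
 [-1.    -0.001  0.   ]]
[535.22283679   1.55580451 958.26684108] [535.   2. 958.]
[[ 619.6 -164.8   10. ]
 [ 619.5 -416.9   10. ]
 [ 372.5 -407.6   10. ]
 [ 373.3 -161.    10. ]]
[1151.14802561 -431.9837007   802.16897118]
```

```bash
ls pics
```

```text
s1.png
scene0.png
t1.png
t2.png
top0.png
wrist0.png
```

View pics/t1.png

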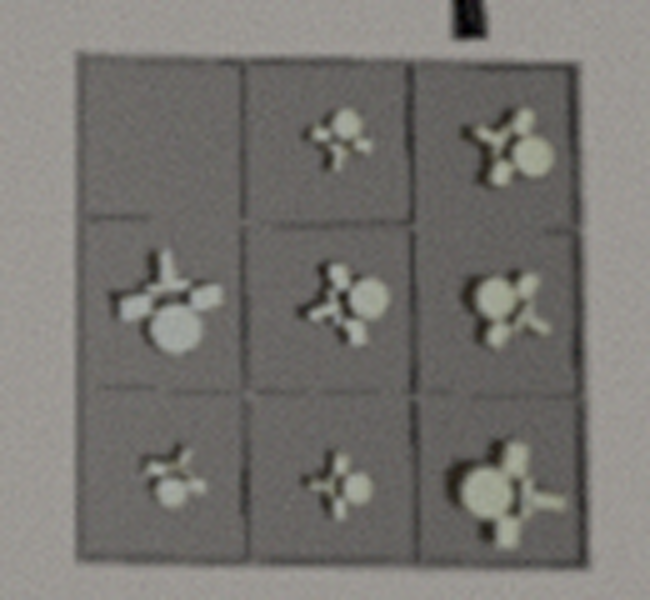

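View pics/t2.png

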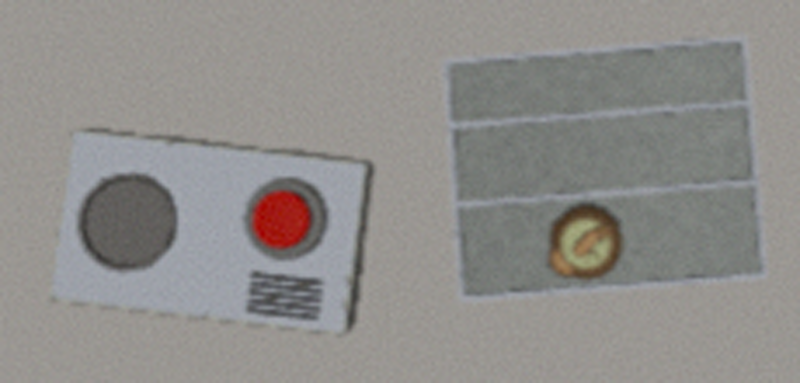

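View pics/s1.png

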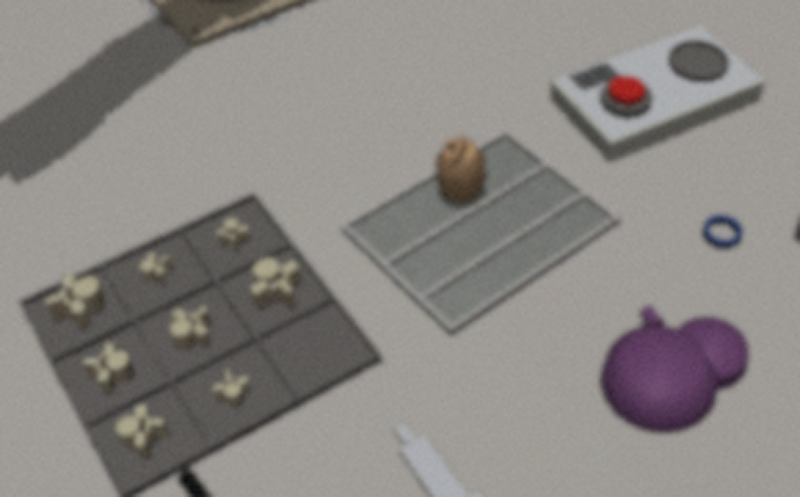

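```bash
python3 - <<'E'
from h import *
import pickle
d=pickle.load(open("caps.pkl","rb"));t=d["top"];sc=d["scene"]
c=cap("wrist");p,M,s=tool()
C,D=ray(c,[[320,200],[0,0],[640,0],[640,400],[0,400]]);print("cam in tool",M.T@(C-p),"axis",M.T@D[0]);print(atz(c,[[320,200],[0,0],[640,0],[640,250],[0,250]],20).round())
o=np.array([375,195]);
names={"L1":(170,299,28),"L2":(510,495,28),"M1":(508,148,24),"M2":(515,310,24),"M3":(347,303,24),"S1":(340,138,20),"S2":(173,477,20),"S3":(341,486,20)}
for k,(x,y,z) in names.items(): print(k,atz(t,[o+np.array([x,y])/5],z).round(1))
o=np.array([150,190]);f=lambda x,y:o+np.array([x,y])/3.478
print("rack",atz(t,[f(446,63),f(744,42),f(763,271),f(464,297)],10).round(1))
print("heart", atz(t,[f(588,240)],40))
print("base",atz(t,[f(77,130),f(372,162),f(350,333),f(55,298)],30).round(1))
print("pad,button",atz(t,[f(128,221)],38),atz(t,[f(281,219)],38))
# triangulate button
print(tri([(t,f(281,219)),(sc,np.array([140,130])+np.array([628,90])/2.7586)]))
E
```

```text
cam in tool [-179.06768226    0.25106417  -71.41748158] axis [ 0.96855035 -0.00791548  0.24883069]
[[ 142. -632.   20.]
 [ 253. -293.   20.]
 [ 404. -872.   20.]
 [ 176. -989.   20.]
 [  -4. -302.   20.]]
L1 [[ 499.9 -203.2   28. ]]
L2 [[ 406.4 -364.7   28. ]]
M1 [[ 572.7 -371.    24. ]]
M2 [[ 494.1 -371.6   24. ]]
M3 [[ 497.7 -289.9   24. ]]
S1 [[ 577.8 -290.    20. ]]
S2 [[ 414.3 -204.8   20. ]]
S3 [[ 409.8 -285.9   20. ]]
rack [[ 614.5  115.3   10. ]
 [ 629.5  -97.6   10. ]
 [ 467.5 -109.4   10. ]
 [ 449.3  101.    10. ]]
heart [[490.60421357  13.3943036   40.        ]]
base [[565.9 371.3  30. ]
 [543.8 163.7  30. ]
 [426.5 177.2  30. ]
 [449.6 382.8  30. ]]
pad,button [[502.99387281 330.4409568   38.        ]] [[504.58916493 224.50638023  38.        ]]
(array([505.82060396, 224.90939691,  42.5221717 ]), [np.float64(1.8202166800838613), np.float64(1.820216680083775)])
```

Emit:
move_arm:
  plan:
    - {"tx":0,"ty":-243,"tz":-410}
    - {"tx":0,"ty":-243,"tz":-410}
    - {"tx":0,"ty":-243,"tz":-410}
    - {"tx":0,"ty":-243,"tz":-410}
    - {"tx":0,"ty":-243,"tz":-410}
    - {"tx":0,"ty":-243,"tz":-410}
    - {"tx":0,"ty":-243,"tz":-410}
    - {"tx":0,"ty":-243,"tz":-410}

```text
schema error: expected keys tx, ty, tz, ax, ay, az, jaw
```

Emit:
move_arm:
  plan:
    - {"tx":0,"ty":-243,"tz":-410,"ax":0,"ay":0,"az":0,"jaw":1}
    - {"tx":0,"ty":-243,"tz":-410,"ax":0,"ay":0,"az":0,"jaw":1}
    - {"tx":0,"ty":-243,"tz":-410,"ax":0,"ay":0,"az":0,"jaw":1}
    - {"tx":0,"ty":-243,"tz":-410,"ax":0,"ay":0,"az":0,"jaw":1}
    - {"tx":0,"ty":-243,"tz":-410,"ax":0,"ay":0,"az":0,"jaw":1}
    - {"tx":0,"ty":-243,"tz":-410,"ax":0,"ay":0,"az":0,"jaw":1}
    - {"tx":0,"ty":-243,"tz":-410,"ax":0,"ay":0,"az":0,"jaw":1}
    - {"tx":0,"ty":-243,"tz":-410,"ax":0,"ay":0,"az":0,"jaw":1}

```text
time: 1.1
eef_pos: [446.7, -343.4, 205.7]
tool_rot: [2.086, 0.267, -2.085]
force: [0.5, -0.8, 0.1]
width: 94.0
```

```bash
python3 - <<'E'
from h import *
import pickle
cap("wrist");c=cap("wrist","w1");pickle.dump(c,open("w1.pkl","wb"))
E
```

```text
(no output)
```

View pics/w1.png

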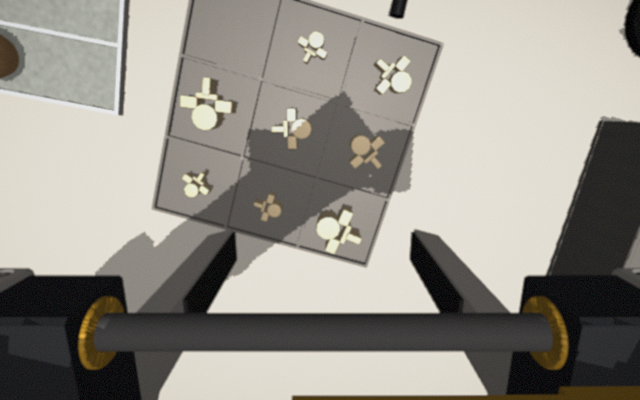

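```bash
python3 - <<'E'
from h import *
import pickle
c=pickle.load(open("w1.pkl","rb"));im=c["pixels"]
crop(im,155,20,305,132,"w1a",5);crop(im,290,20,440,132,"w1b",5);crop(im,165,120,315,232,"w1c",5);crop(im,265,130,415,262,"w1d",4.5)
E
```

```text
scale 5
scale 5
scale 5
scale 4.5
```

View pics/w1a.png

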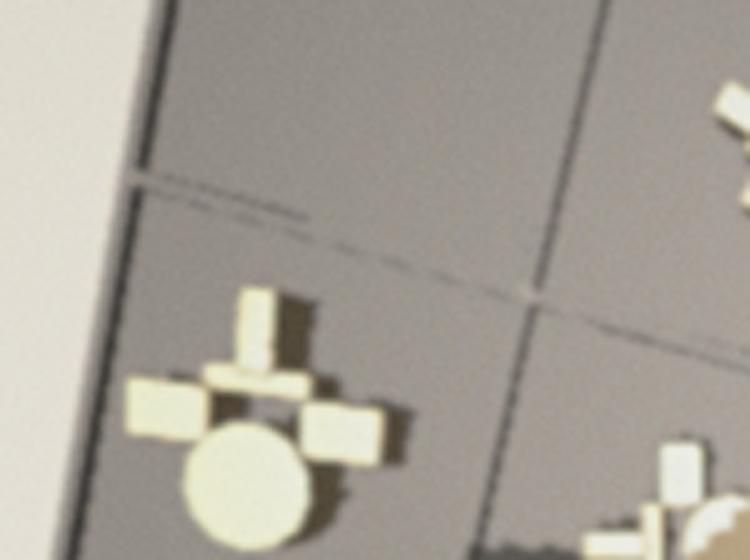

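View pics/w1b.png

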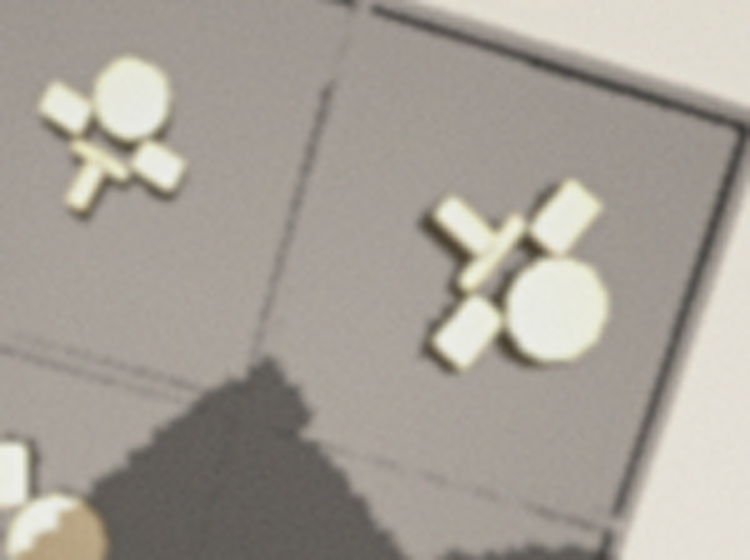

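View pics/w1c.png

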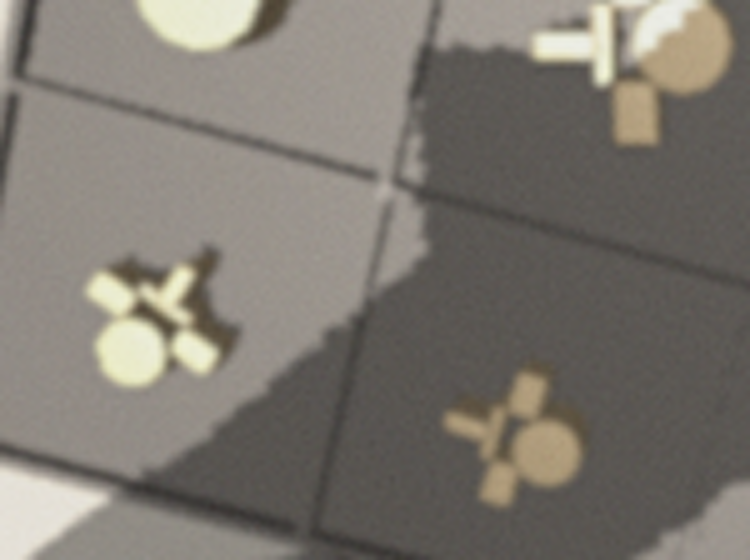

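View pics/w1d.png

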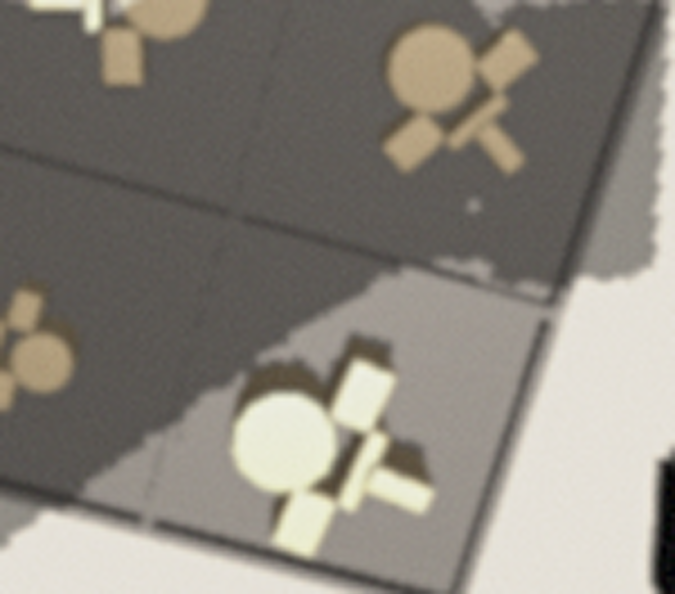

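```bash
cat > meas.py <<'E'
from h import *
import pickle
c=pickle.load(open("w1.pkl","rb"));t=pickle.load(open("caps.pkl","rb"))["top"]
O={"a":(155,20,5),"b":(290,20,5),"c":(165,120,5),"d":(265,130,4.5)}
def q(k,x,y): a,b,s=O[k]; return (a+(x+.5)/s-.5,b+(y+.5)/s-.5)
V={"L1":(q("a",126,407),q("a",383,435),q("a",247,485)),"M1":(q("b",587,194),q("b",446,356),q("b",557,310)),
"S1":(q("b",47,96),q("b",178,182),q("b",132,98)),"S2":(q("c",96,283),q("c",210,362),q("c",132,352)),"S3":(q("c",532,372),q("c",495,503),q("c",546,453)),
"M3":(q("a",683,441),q("c",636,145),q("c",685,47)),"M2":(q("d",525,43),q("d",394,160),q("d",430,70)),"L2":(q("d",379,368),q("d",295,548),q("d",284,442))}
T={"L1":(175,332),"L2":(487,490),"M1":(532,156),"M2":(497,298),"M3":(369,299),"S1":(347,124),"S2":(172,492),"S3":(357,490)}
H={"L":(28,30),"M":(24.5,26),"S":(20.5,22)}
res={}
for k,(w1,w2,b) in V.items():
    hw,hb=H[k[0]]; W=atz(c,[w1,w2],hw)[:,:2];B=atz(c,[b],hb)[0,:2]
    m=W.mean(0);d=W[1]-W[0];L=np.hypot(*d);n=np.array([-d[1],d[0]])/L
    if n@(B-m)<0:n=-n
    X,e=tri([(c,b),(t,np.array(T[k])/5-.4+[375,195])])
    res[k]=(m,np.degrees(np.arctan2(n[1],n[0])))
    print(k,m.round(1),"wingspan",L.round(1),"body x",(n@(B-m)).round(1),"yaw(x)",np.degrees(np.arctan2(n[1],n[0])).round(1),"tri z",X.round(1),np.round(e[0],1))
E
python3 meas.py
```

```text
L1 [ 499.7 -202.6] wingspan 50.2 body x 12.3 yaw(x) -170.7 tri z [ 486.3 -203.9   29.3] 1.1
M1 [ 574.2 -371.1] wingspan 39.4 body x 10.2 yaw(x) -115.6 tri z [ 569.7 -380.    28.2] 0.2
S1 [ 578.  -289.3] wingspan 29.5 body x 8.0 yaw(x) -16.3 tri z [ 585.4 -291.2   24.5] 0.0
S2 [ 415.8 -205.2] wingspan 28.3 body x 7.5 yaw(x) 158.5 tri z [ 408.7 -202.6   22.3] 0.3
S3 [ 411.5 -284.1] wingspan 30.4 body x 7.6 yaw(x) -91.9 tri z [ 409.7 -292.    21.2] 0.7
M3 [ 498.8 -289.2] wingspan 40.1 body x 10.2 yaw(x) -75.0 tri z [ 500.8 -299.2   25.7] 0.2
M2 [ 496.  -368.6] wingspan 39.1 body x 10.0 yaw(x) 57.9 tri z [ 501.3 -359.6   30.5] 0.2
L2 [ 408. -365.] wingspan 48.9 body x 13.4 yaw(x) 82.0 tri z [ 410.1 -351.4   31.6] 0.1
```

```bash
cat > go.py <<'E'
import sys
from h import *
# usage: go.py x y z jawangle ; ... prints tool-frame shifts
p,M,s=tool()
ja=np.degrees(np.arctan2(M[1,1],M[0,1]))
print("tcp",p.round(1),"jaw",ja.round(1),"tilt",np.degrees(np.arccos(-M[2,0])).round(2),"w",round(s["width"],1),"F",s["force"].round(1),"t",round(s["time"],2),"q7",s["q"][6].round(2))
for a in sys.argv[1:]:
    x,y,z,j=map(float,a.split(","))
    d=M.T@(np.array([x,y,z])-p); 
    dj=(j-ja+90)%180-90
    psi=np.radians(ja+dj)
    T=np.c_[[0,0,-1],[np.cos(psi),np.sin(psi),0],np.cross([0,0,-1],[np.cos(psi),np.sin(psi),0])]
    rv=np.degrees(R.from_matrix(M.T@T).as_rotvec())
    print(a,"-> t",d.round(1),"a",rv.round(1),"rows",max(np.linalg.norm(d)/50,np.linalg.norm(rv)/8.59).round(1))
E
python3 go.py 430,10,205,-86 490.6,13.4,205,-86
```

```text
tcp [ 452.2 -337.2  205.5] jaw -74.7 tilt 0.33 w 94.3 F [ 0.1  0.4 -1.1] t 1.2 q7 -0.69
430,10,205,-86 -> t [   1.8 -340.7  -70.4] a [11.3 -0.3  0.2] rows 7.0
490.6,13.4,205,-86 -> t [   2.1 -328.  -129.7] a [11.3 -0.3  0.2] rows 7.1
```

Emit:
move_arm:
  plan:
    - {"tx":0,"ty":-385,"tz":-105,"ax":11.3,"ay":0,"az":0,"jaw":1}
    - {"tx":0,"ty":-385,"tz":-105,"ax":11.3,"ay":0,"az":0,"jaw":1}
    - {"tx":0,"ty":-385,"tz":-105,"ax":11.3,"ay":0,"az":0,"jaw":1}
    - {"tx":0,"ty":-385,"tz":-105,"ax":11.3,"ay":0,"az":0,"jaw":1}
    - {"tx":0,"ty":-385,"tz":-105,"ax":11.3,"ay":0,"az":0,"jaw":1}
    - {"tx":0,"ty":-385,"tz":-105,"ax":11.3,"ay":0,"az":0,"jaw":1}
    - {"tx":0,"ty":-385,"tz":-105,"ax":11.3,"ay":0,"az":0,"jaw":1}
    - {"tx":0,"ty":-385,"tz":-105,"ax":11.3,"ay":0,"az":0,"jaw":1}

```text
time: 2.0
eef_pos: [449.9, 55.6, 205.8]
tool_rot: [2.193, 0.063, -2.191]
force: [0.8, -0.1, -0.2]
width: 94.2
```

```bash
python3 - <<'E'
from h import *
import pickle
cap("wrist");cap("wrist");c=cap("wrist","w2");pickle.dump(c,open("w2.pkl","wb"))
E
python3 go.py 490.6,13.4,120,-86
```

```text
tcp [450.   57.4 205.6] jaw -86.3 tilt 0.06 w 93.9 F [ 0.3 -0.7 -0.7] t 2.15 q7 -1.68
490.6,13.4,120,-86 -> t [ 85.6  46.6 -37.6] a [-0.3 -0.   0.1] rows 2.1
```

View pics/w2.png

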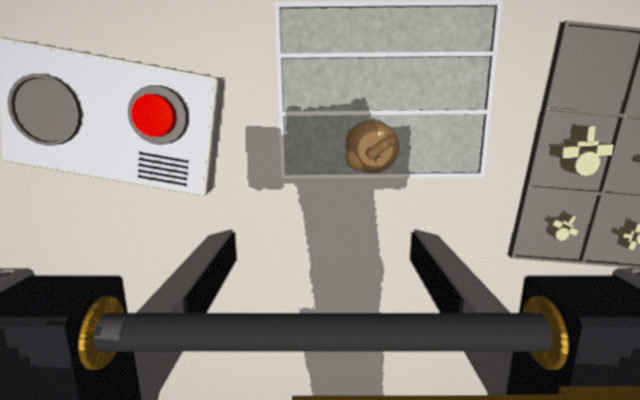

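```bash
python3 - <<'E'
from h import *
import pickle
c=pickle.load(open("w2.pkl","rb"));im=c["pixels"]
crop(im,265,0,515,185,"w2a",3.2);crop(im,0,30,230,200,"w2b",3.4)
E
```

```text
scale 3.2
scale 3.4
```

View pics/w2a.png

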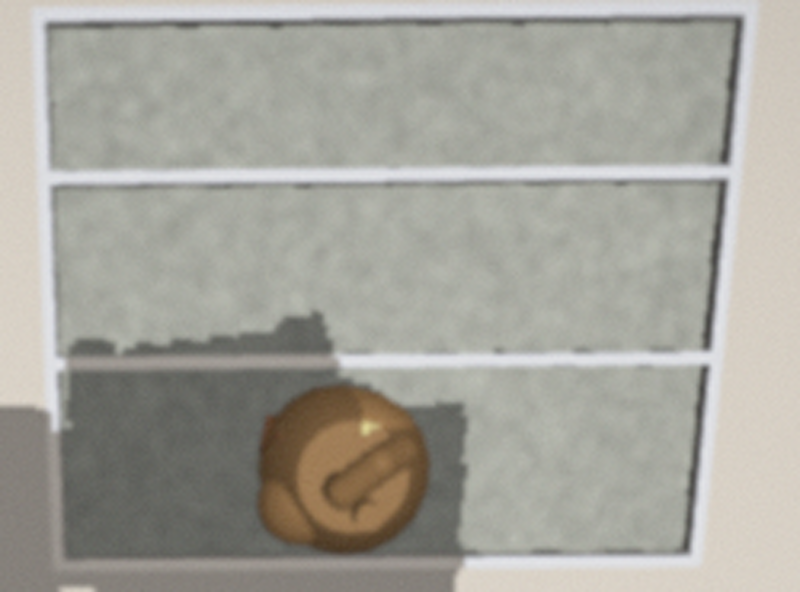

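View pics/w2b.png

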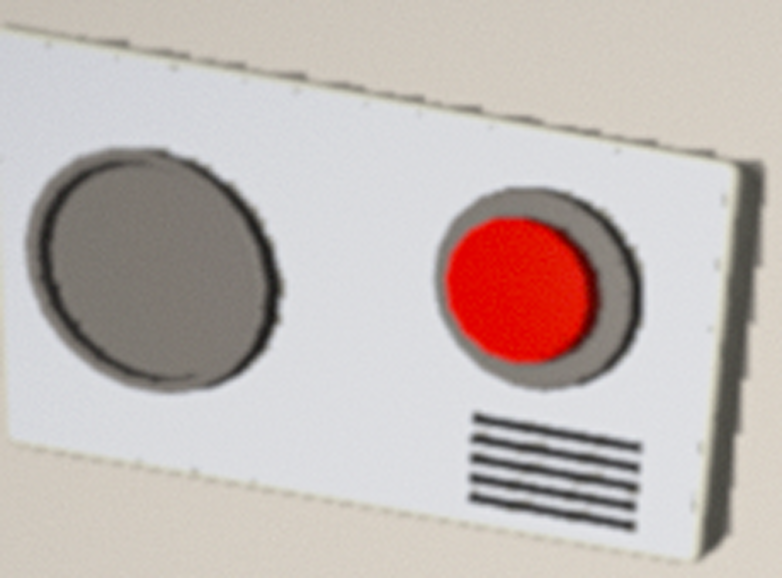

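```bash
cat > meas2.py <<'E'
from h import *
import pickle
c=pickle.load(open("w2.pkl","rb"));t=pickle.load(open("caps.pkl","rb"))["top"]
A=lambda x,y:(265+(x+.5)/3.2-.5,0+(y+.5)/3.2-.5)
B=lambda x,y:(0+(x+.5)/3.4-.5,30+(y+.5)/3.4-.5)
f=lambda x,y:(150+(x+.5)/3.478-.5,190+(y+.5)/3.478-.5)
k=atz(c,[A(34,9),A(757,5),A(703,565),A(58,568)],10)[:,:2];print("rack corners",k.round(1).tolist(),"center",k.mean(0).round(1))
print("sides",[np.hypot(*(k[i]-k[(i+1)%4])).round(1) for i in range(4)])
u=(k[0]-k[1]+k[3]-k[2]);a=np.degrees(np.arctan2(u[1],u[0]))-90;print("rack rot",a)
print("tri corners z",[tri([(c,p),(t,q)])[0].round(1).tolist() for p,q in zip([A(34,9),A(757,5),A(703,565)],[f(446,63),f(744,42),f(763,271)])])
ra=np.radians(a);ex=np.array([np.cos(ra),np.sin(ra)]);ey=np.array([-ex[1],ex[0]]);o=k.mean(0)
l=atz(c,[A(46,177),A(733,173),A(55,364),A(715,356)],10)[:,:2];print("dividers x in rack",((l-o)@ex).round(1),"expect",-86+4+62+2,-86+4+62+4+52+2)
for n,xx,ys in [("L",-86+4+31,(-48,48)),("M",-86+70+26,(-68,0,68)),("S",-86+4+62+4+52+4+21,(-64,0,64))]:
    for y in ys: print(n,y,(o+xx*ex+y*ey).round(1))
print("heart",atz(c,[A(346,468)],33).round(1),"tri",tri([(c,A(346,468)),(t,f(588,240))]))
print("pad outer rim", atz(c,[B(155,270)],38).round(1),"rim dia",np.linalg.norm(np.diff(atz(c,[B(27,240),B(283,300)],38),axis=0)).round(1),"tri",tri([(c,B(155,270)),(t,f(128,221))]))
print("button",atz(c,[B(518,290)],42).round(1),"tri",tri([(c,B(518,290)),(t,f(281,219))]))
b=atz(c,[B(740,160),B(697,560)],30);print("base end",b.round(1))
print("base corner tri",tri([(c,B(740,160)),(t,f(372,162))]),tri([(c,B(697,560)),(t,f(350,333))]))
E
python3 meas2.py; python3 go.py 487,13,120,-20
```

```text
rack corners [[617.6, 119.3], [633.9, -96.8], [464.2, -111.3], [447.7, 104.8]] center [540.9   4. ]
sides [np.float64(216.7), np.float64(170.4), np.float64(216.8), np.float64(170.4)]
rack rot 4.338367330257597
tri corners z [[614.0, 115.9, 24.4], [631.2, -95.5, 14.8], [467.3, -107.1, 19.7]]
dividers x in rack [ 37.9  38.  -18.5 -17. ] expect -18 38
L -48 [493.6 -47.7]
L 48 [486.4  48. ]
M -68 [556. -63.]
M 0 [550.8   4.8]
M 68 [545.7  72.6]
S -64 [606.5 -55.2]
S 0 [601.7   8.6]
S 64 [596.8  72.5]
heart [[489.9  15.   33. ]] tri (array([490.35312879,  14.53981828,  30.75918323]), [np.float64(0.6715306728784342), np.float64(0.6715306728784172)])
pad outer rim [[503.3 331.7  38. ]] rim dia 71.6 tri (array([503.62333157, 330.99450838,  38.90553359]), [np.float64(0.2475038838003258), np.float64(0.24750388380031266)])
button [[505.  227.6  42. ]] tri (array([505.84434346, 221.02476091,  55.86187204]), [np.float64(0.16812450994875602), np.float64(0.16812450994876393)])
base end [[544.5 169.2  30. ]
 [427.9 182.6  30. ]]
base corner tri (array([543.36730419, 159.56595542,  61.42938534]), [np.float64(1.0623441361110977), np.float64(1.0623441361112311)]) (array([429.99987615, 177.04837272,  42.58945959]), [np.float64(1.8200804447516548), np.float64(1.820080444751673)])
tcp [450.   57.4 205.6] jaw -86.3 tilt 0.06 w 93.9 F [ 0.3 -0.7 -0.7] t 2.15 q7 -1.68
487,13,120,-20 -> t [ 85.6  46.8 -34. ] a [-66.3  -0.1   0. ] rows 7.7
```

Emit:
move_arm:
  plan:
    - {"tx":80,"ty":45,"tz":-37,"ax":-66,"ay":0,"az":0,"jaw":1}
    - {"tx":80,"ty":45,"tz":-37,"ax":-66,"ay":0,"az":0,"jaw":1}
    - {"tx":80,"ty":45,"tz":-37,"ax":-66,"ay":0,"az":0,"jaw":1}
    - {"tx":80,"ty":45,"tz":-37,"ax":-66,"ay":0,"az":0,"jaw":1}
    - {"tx":80,"ty":45,"tz":-37,"ax":-66,"ay":0,"az":0,"jaw":1}
    - {"tx":80,"ty":45,"tz":-37,"ax":-66,"ay":0,"az":0,"jaw":1}
    - {"tx":80,"ty":45,"tz":-37,"ax":-66,"ay":0,"az":0,"jaw":1}
    - {"tx":80,"ty":45,"tz":-37,"ax":-66,"ay":0,"az":0,"jaw":1}

```text
time: 2.95
eef_pos: [489.5, 8.5, 125.4]
tool_rot: [1.468, 1.016, -1.469]
force: [0.9, 0.4, 0.4]
width: 94.2
```

```bash
python3 -c "
from h import *
cap('wrist');cap('wrist','w3')"; python3 go.py 490,14.8,15,-20
```

```text
tcp [489.4   8.8 125.4] jaw -20.9 tilt 0.05 w 93.7 F [0.3 0.4 0. ] t 3.05 q7 -0.71
490,14.8,15,-20 -> t [110.3  -1.6  -5.9] a [-0.9  0.   0. ] rows 2.2
```

View pics/w3.png

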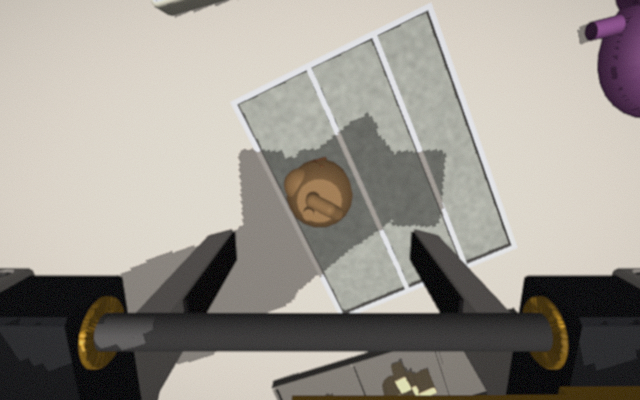

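Emit:
move_arm:
  grip_force: 20
  plan:
    - {"tx":20,"ty":-1.6,"tz":-6,"ax":-21,"ay":0,"az":0,"jaw":1}
    - {"tx":40,"ty":-1.6,"tz":-6,"ax":-21,"ay":0,"az":0,"jaw":1}
    - {"tx":70,"ty":-1.6,"tz":-6,"ax":-21,"ay":0,"az":0,"jaw":1}
    - {"tx":110,"ty":-1.6,"tz":-6,"ax":-21,"ay":0,"az":0,"jaw":1}
    - {"tx":110,"ty":-1.6,"tz":-6,"ax":-21,"ay":0,"az":0,"jaw":1}
    - {"tx":110,"ty":-1.6,"tz":-6,"ax":-21,"ay":0,"az":0,"jaw":0.3}
    - {"tx":110,"ty":-1.6,"tz":-6,"ax":-21,"ay":0,"az":0,"jaw":0.3}
    - {"tx":110,"ty":-1.6,"tz":-6,"ax":-21,"ay":0,"az":0,"jaw":0.3}

```text
time: 3.85
eef_pos: [491.6, 17.3, 17.3]
tool_rot: [1.208, 1.209, -1.204]
force: [0.5, -0.2, -0.2]
width: 73.1
```

```bash
python3 -c "
from h import *
for i in range(3): cap('wrist')
cap('wrist','w4')"; python3 go.py 490,14.8,15,-20
```

```text
tcp [490.8  17.4  16.4] jaw 0.3 tilt 0.1 w 57.5 F [ 0.2 -0.6  0.5] t 4.05 q7 -0.56
490,14.8,15,-20 -> t [ 1.4 -0.9  2.6] a [20.3 -0.  -0.1] rows 2.4
```

View pics/w4.png

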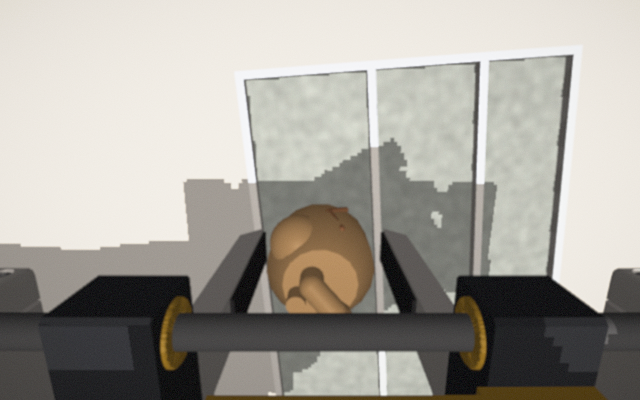

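Emit:
move_arm:
  grip_force: 20
  plan:
    - {"tx":1,"ty":-0.5,"tz":2.6,"ax":0,"ay":0,"az":0,"jaw":0.3}
    - {"tx":1,"ty":-0.5,"tz":2.6,"ax":0,"ay":0,"az":0,"jaw":0.3}
    - {"tx":1,"ty":-0.5,"tz":2.6,"ax":0,"ay":0,"az":0,"jaw":0.3}
    - {"tx":1,"ty":-0.5,"tz":2.6,"ax":0,"ay":0,"az":0,"jaw":0.3}
    - {"tx":-15,"ty":-0.5,"tz":2.6,"ax":0,"ay":0,"az":0,"jaw":0.3}
    - {"tx":-40,"ty":-0.5,"tz":2.6,"ax":0,"ay":0,"az":0,"jaw":0.3}
    - {"tx":-75,"ty":-0.5,"tz":2.6,"ax":0,"ay":0,"az":0,"jaw":0.3}
    - {"tx":-90,"ty":-0.5,"tz":2.6,"ax":0,"ay":0,"az":0,"jaw":0.3}

```text
time: 4.85
eef_pos: [490.6, 14.9, 107.6]
tool_rot: [1.207, 1.21, -1.203]
force: [0.6, -0.1, -1.1]
width: 49.3
```

```bash
python3 -c "
from h import *
cap('wrist')
cap('wrist','w5')"; python3 go.py 503.5,331.5,105,0  503.5,331.5,105,-30
```

```text
tcp [491.1  14.7 107.3] jaw 0.3 tilt 0.23 w 49.0 F [-1.  -0.2 -1. ] t 4.95 q7 -0.47
503.5,331.5,105,0 -> t [   2.4   13.8 -316.8] a [ 0.3 -0.  -0.2] rows 6.3
503.5,331.5,105,-30 -> t [   2.4   13.8 -316.8] a [30.3 -0.1 -0.2] rows 6.3
```

View pics/w5.png

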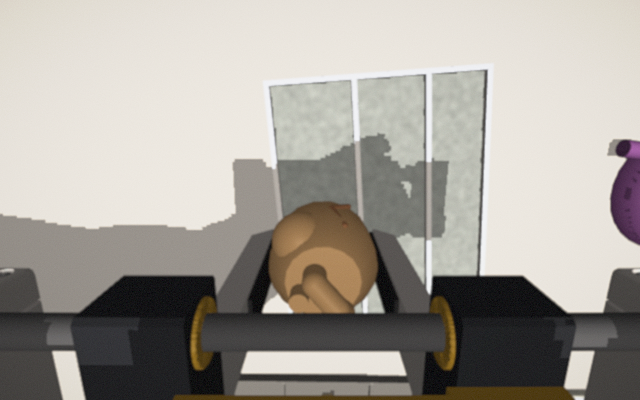

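Emit:
move_arm:
  plan:
    - {"tx":0,"ty":14,"tz":-317,"ax":0,"ay":0,"az":0,"jaw":0.3}
    - {"tx":0,"ty":14,"tz":-317,"ax":0,"ay":0,"az":0,"jaw":0.3}
    - {"tx":0,"ty":14,"tz":-317,"ax":0,"ay":0,"az":0,"jaw":0.3}
    - {"tx":0,"ty":14,"tz":-317,"ax":0,"ay":0,"az":0,"jaw":0.3}
    - {"tx":0,"ty":14,"tz":-317,"ax":0,"ay":0,"az":0,"jaw":0.3}
    - {"tx":0,"ty":14,"tz":-317,"ax":0,"ay":0,"az":0,"jaw":0.3}
    - {"tx":0,"ty":14,"tz":-317,"ax":0,"ay":0,"az":0,"jaw":0.3}
    - {"tx":0,"ty":14,"tz":-317,"ax":0,"ay":0,"az":0,"jaw":0.3}

```text
time: 5.75
eef_pos: [500.3, 335.3, 104.0]
tool_rot: [1.201, 1.216, -1.202]
force: [-0.2, -0.1, -0.9]
width: 49.2
```

```bash
python3 -c "
from h import *
cap('wrist')
cap('wrist','w6')
cap('scene','sc6')"; python3 go.py 503.5,331.5,45,0
```

```text
tcp [502.  328.8 104.3] jaw 0.2 tilt 0.22 w 49.2 F [-0.3  0.  -0.9] t 5.9 q7 -0.93
503.5,331.5,45,0 -> t [59.3  1.6 -2.9] a [0.2 0.2 0.1] rows 1.2
```

View pics/w6.png

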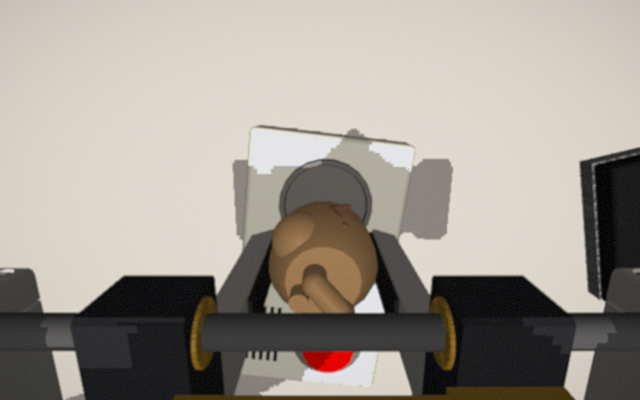

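```bash
python3 - <<'E'
from h import *
c=cap('wrist')
im=c["pixels"].copy()
for r,col in((34,(0,255,0)),(30,(255,0,0))):
    a=np.linspace(0,2*np.pi,100);P=np.c_[503.5+r*np.cos(a),331.5+r*np.sin(a),0*a+38]
    for u,v in proj(c,P):
        if 0<=u<640 and 0<=v<400: im[int(round(v)),int(round(u))]=col
crop(im,230,110,430,260,"w6b",4)
E
```

```text
scale 4
```

View pics/w6b.png

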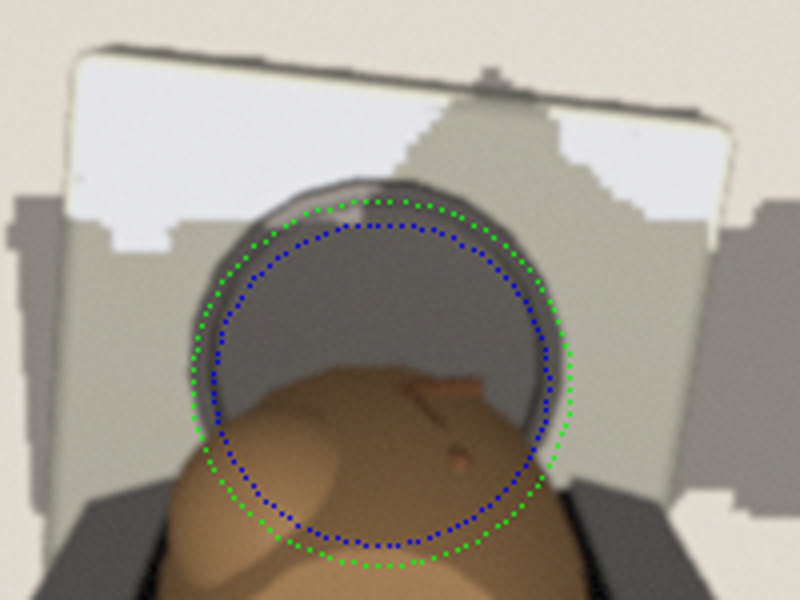

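Emit:
move_arm:
  plan:
    - {"tx":25,"ty":1,"tz":-4,"ax":0,"ay":0,"az":0,"jaw":0.3}
    - {"tx":45,"ty":1,"tz":-4,"ax":0,"ay":0,"az":0,"jaw":0.3}
    - {"tx":54,"ty":1,"tz":-4,"ax":0,"ay":0,"az":0,"jaw":0.3}
    - {"tx":57,"ty":1,"tz":-4,"ax":0,"ay":0,"az":0,"jaw":0.3}
    - {"tx":58,"ty":1,"tz":-4,"ax":0,"ay":0,"az":0,"jaw":0.3}
    - {"tx":58,"ty":1,"tz":-4,"ax":0,"ay":0,"az":0,"jaw":0.3}

```text
time: 6.55
eef_pos: [503.7, 335.9, 48.2]
tool_rot: [1.207, 1.211, -1.205]
force: [-0.5, 0.2, -1.0]
width: 49.3
```

```bash
python3 -c "
from h import *
c=cap('scene');crop(c['pixels'],340,125,430,190,'sc7',8)"; python3 go.py 503.5,331.5,45,0
```

```text
scale 8
tcp [503.6 336.1  48.3] jaw 0.3 tilt 0.08 w 49.5 F [-0.4 -0.6 -0.7] t 6.6 q7 -0.96
503.5,331.5,45,0 -> t [ 3.3 -0.2  4.6] a [ 0.3 -0.  -0.1] rows 0.1
```

View pics/sc7.png

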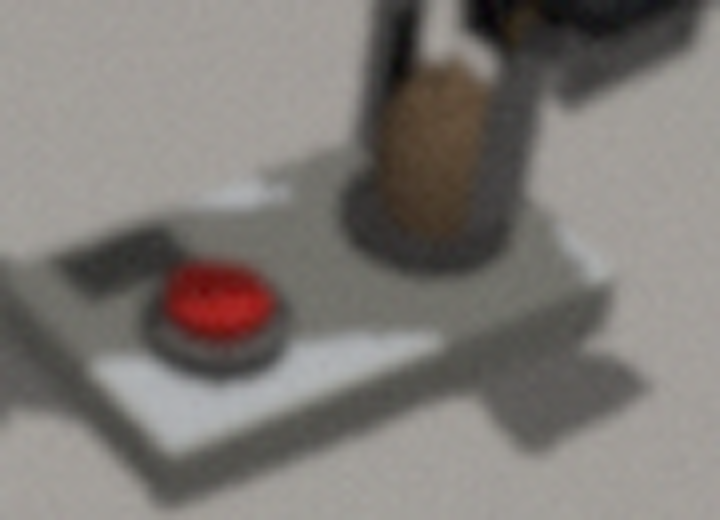

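Emit:
move_arm:
  plan:
    - {"tx":1.5,"ty":0,"tz":3,"ax":0,"ay":0,"az":0,"jaw":0.3}
    - {"tx":3,"ty":0,"tz":3,"ax":0,"ay":0,"az":0,"jaw":0.3}
    - {"tx":3,"ty":0,"tz":3,"ax":0,"ay":0,"az":0,"jaw":0.3}

```text
time: 6.9
eef_pos: [503.1, 332.7, 44.5]
tool_rot: [1.205, 1.211, -1.206]
force: [-0.7, -0.5, -1.1]
width: 49.3
```

```bash
python3 go.py 503.5,331.5,45,0
```

```text
tcp [503.1 332.7  44.5] jaw 0.3 tilt 0.01 w 49.3 F [-0.7 -0.5 -1.1] t 6.9 q7 -0.96
503.5,331.5,45,0 -> t [-0.5  0.4  1.2] a [ 0.3  0.  -0. ] rows 0.0
```

Emit:
move_arm:
  plan:
    - {"tx":1,"ty":0,"tz":0,"ax":0,"ay":0,"az":0,"jaw":0.3}
    - {"tx":1.5,"ty":0,"tz":0,"ax":0,"ay":0,"az":0,"jaw":0.3}
    - {"tx":1.5,"ty":0,"tz":0,"ax":0,"ay":0,"az":0,"jaw":0.3}

```text
time: 7.2
eef_pos: [503.2, 333.0, 44.1]
tool_rot: [1.205, 1.211, -1.205]
force: [-2.1, -2.7, 7.8]
width: 49.1
```

Emit:
move_arm:
  plan:
    - {"tx":-0.5,"ty":0,"tz":0,"ax":0,"ay":0,"az":0,"jaw":0.9}
    - {"tx":-0.5,"ty":0,"tz":0,"ax":0,"ay":0,"az":0,"jaw":0.9}
    - {"tx":-0.5,"ty":0,"tz":0,"ax":0,"ay":0,"az":0,"jaw":0.9}
    - {"tx":-0.5,"ty":0,"tz":0,"ax":0,"ay":0,"az":0,"jaw":0.9}
    - {"tx":-30,"ty":0,"tz":0,"ax":0,"ay":0,"az":0,"jaw":0.9}
    - {"tx":-80,"ty":0,"tz":0,"ax":0,"ay":0,"az":0,"jaw":0.9}
    - {"tx":-110,"ty":0,"tz":20,"ax":0,"ay":0,"az":0,"jaw":0.9}
    - {"tx":-130,"ty":0,"tz":60,"ax":0,"ay":0,"az":0,"jaw":0.9}

```text
time: 8.0
eef_pos: [503.7, 277.0, 175.7]
tool_rot: [1.207, 1.215, -1.196]
force: [-0.0, -1.3, -0.4]
width: 84.5
```

```bash
cat > look.py <<'E'
import sys
from h import *
n=sys.argv[1]
c=cap('wrist');c=cap('wrist','w'+n);t=cap('top');crop(t['pixels'],150,120,505,320,'top'+n,2.25)
import pickle;pickle.dump({'w':c,'t':t},open(f'l{n}.pkl','wb'))
E
python3 look.py 8;python3 go.py 499.7,-202.6,120,-80.7 450,-200,205,-80.7
```

```text
scale 2.25
tcp [504.9 270.2 174.3] jaw 0.0 tilt 0.16 w 84.9 F [ 0.3 -0.6 -0.5] t 8.15 q7 -0.81
499.7,-202.6,120,-80.7 -> t [ 54.7  -5.7 472.7] a [80.7 -0.1 -0.2] rows 9.5
450,-200,205,-80.7 -> t [-30.4 -55.1 470.2] a [80.7 -0.1 -0.2] rows 9.5
```

View pics/w8.png

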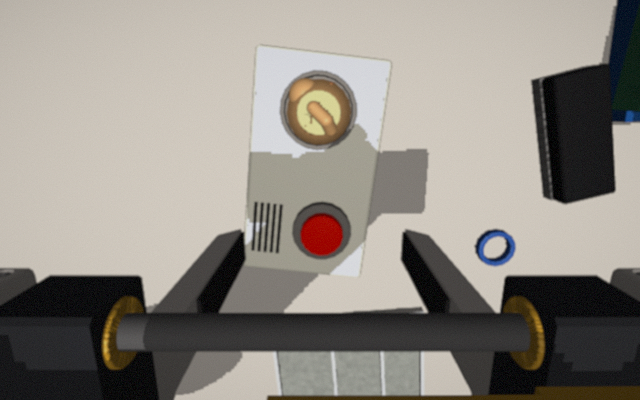

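View pics/top8.png

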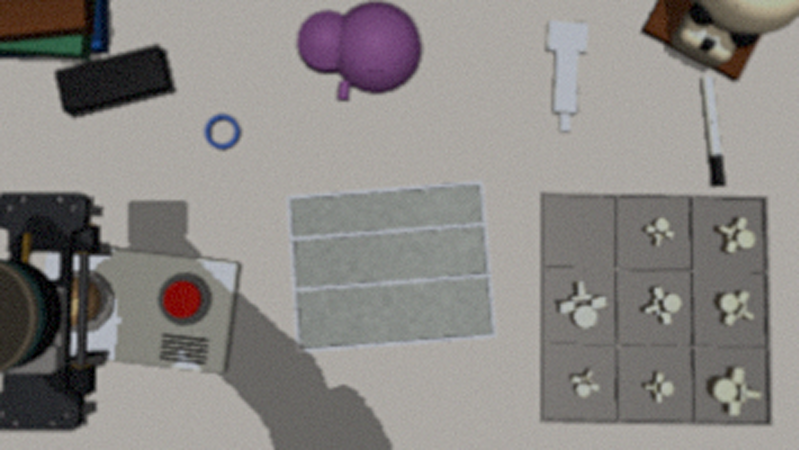

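Emit:
move_arm:
  plan:
    - {"tx":55,"ty":-6,"tz":473,"ax":80.7,"ay":0,"az":0,"jaw":0.75}
    - {"tx":55,"ty":-6,"tz":473,"ax":80.7,"ay":0,"az":0,"jaw":0.75}
    - {"tx":55,"ty":-6,"tz":473,"ax":80.7,"ay":0,"az":0,"jaw":0.75}
    - {"tx":55,"ty":-6,"tz":473,"ax":80.7,"ay":0,"az":0,"jaw":0.75}
    - {"tx":55,"ty":-6,"tz":473,"ax":80.7,"ay":0,"az":0,"jaw":0.75}
    - {"tx":55,"ty":-6,"tz":473,"ax":80.7,"ay":0,"az":0,"jaw":0.75}
    - {"tx":55,"ty":-6,"tz":473,"ax":80.7,"ay":0,"az":0,"jaw":0.75}
    - {"tx":55,"ty":-6,"tz":473,"ax":80.7,"ay":0,"az":0,"jaw":0.75}

```text
time: 8.95
eef_pos: [500.5, -125.1, 125.9]
tool_rot: [2.019, 0.38, -2.019]
force: [1.7, 0.2, 0.5]
width: 70.2
```

```bash
python3 go.py 499.7,-202.6,90,-80.7
```

```text
tcp [ 500.5 -125.1  125.9] jaw -68.7 tilt 0.04 w 70.2 F [1.7 0.2 0.5] t 8.95 q7 -1.07
499.7,-202.6,90,-80.7 -> t [35.9 71.9 28.8] a [12.  0.  0.] rows 1.7
```

Emit:
move_arm:
  plan:
    - {"tx":36,"ty":72,"tz":29,"ax":12,"ay":0,"az":0,"jaw":0.75}
    - {"tx":36,"ty":72,"tz":29,"ax":12,"ay":0,"az":0,"jaw":0.75}
    - {"tx":36,"ty":72,"tz":29,"ax":12,"ay":0,"az":0,"jaw":0.75}
    - {"tx":36,"ty":72,"tz":29,"ax":12,"ay":0,"az":0,"jaw":0.75}
    - {"tx":36,"ty":72,"tz":29,"ax":12,"ay":0,"az":0,"jaw":0.75}
    - {"tx":36,"ty":72,"tz":29,"ax":12,"ay":0,"az":0,"jaw":0.75}

```text
time: 9.55
eef_pos: [500.7, -199.9, 91.1]
tool_rot: [2.134, 0.183, -2.132]
force: [0.7, -0.6, -0.2]
width: 70.1
```

```bash
python3 look.py 9; python3 go.py 499.7,-202.6,13,-80.7
```

```text
scale 2.25
tcp [ 500.4 -200.9   91.2] jaw -80.3 tilt 0.05 w 70.3 F [ 0.4 -0.2  0.4] t 9.7 q7 -1.09
499.7,-202.6,13,-80.7 -> t [78.2  1.5  1.1] a [ 0.4 -0.1  0. ] rows 1.6
```

View pics/w9.png

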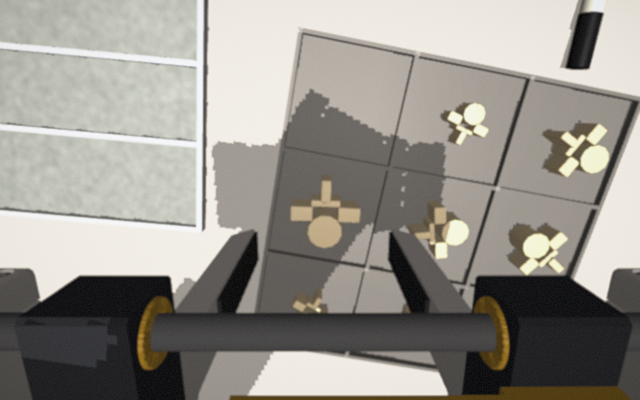

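```bash
python3 - <<'E'
from h import *
import pickle
c=pickle.load(open("l9.pkl","rb"))["w"]
print(atz(c,[(290,213),(360,215)],28).round(1),atz(c,[(325,232)],30).round(1))
E
```

```text
[[ 496.4 -177.5   28. ]
 [ 503.4 -227.    28. ]] [[ 487.2 -204.4   30. ]]
```

Emit:
move_arm:
  grip_force: 15
  plan:
    - {"tx":40,"ty":1.5,"tz":1,"ax":0,"ay":0,"az":0,"jaw":0.75}
    - {"tx":70,"ty":1.5,"tz":1,"ax":0,"ay":0,"az":0,"jaw":0.75}
    - {"tx":78,"ty":1.5,"tz":1,"ax":0,"ay":0,"az":0,"jaw":0.75}
    - {"tx":78,"ty":1.5,"tz":1,"ax":0,"ay":0,"az":0,"jaw":0.4}
    - {"tx":78,"ty":1.5,"tz":1,"ax":0,"ay":0,"az":0,"jaw":0.4}
    - {"tx":78,"ty":1.5,"tz":1,"ax":0,"ay":0,"az":0,"jaw":0.4}
    - {"tx":78,"ty":1.5,"tz":1,"ax":0,"ay":0,"az":0,"jaw":0.4}
    - {"tx":78,"ty":1.5,"tz":1,"ax":0,"ay":0,"az":0,"jaw":0.4}

```text
time: 10.5
eef_pos: [500.2, -203.9, 14.2]
tool_rot: [2.137, 0.177, -2.131]
force: [0.3, 0.4, 7.1]
width: 49.7
```

```bash
python3 go.py 499.7,-202.6,85,-80.7  493.6,-47.7,85,-85.6
```

```text
tcp [ 500.2 -203.9   14.2] jaw -80.5 tilt 0.15 w 49.7 F [0.3 0.4 7.1] t 10.5 q7 -1.09
499.7,-202.6,85,-80.7 -> t [-70.8  -1.3   0.2] a [ 0.2 -0.1 -0.1] rows 1.4
493.6,-47.7,85,-85.6 -> t [ -71.  -155.1  -19.5] a [ 5.1 -0.1 -0.1] rows 3.4
```

Emit:
move_arm:
  plan:
    - {"tx":-40,"ty":0,"tz":0,"ax":0,"ay":0,"az":0,"jaw":0.4}
    - {"tx":-70,"ty":-20,"tz":-3,"ax":1,"ay":0,"az":0,"jaw":0.4}
    - {"tx":-70,"ty":-155,"tz":-19.5,"ax":5,"ay":0,"az":0,"jaw":0.4}
    - {"tx":-70,"ty":-155,"tz":-19.5,"ax":5,"ay":0,"az":0,"jaw":0.4}
    - {"tx":-70,"ty":-155,"tz":-19.5,"ax":5,"ay":0,"az":0,"jaw":0.4}
    - {"tx":-70,"ty":-155,"tz":-19.5,"ax":5,"ay":0,"az":0,"jaw":0.4}
    - {"tx":-70,"ty":-155,"tz":-19.5,"ax":5,"ay":0,"az":0,"jaw":0.4}
    - {"tx":-70,"ty":-155,"tz":-19.5,"ax":5,"ay":0,"az":0,"jaw":0.4}

```text
time: 11.3
eef_pos: [492.9, -49.2, 83.0]
tool_rot: [2.182, 0.083, -2.181]
force: [-0.9, 0.5, -0.3]
width: 50.1
```

```bash
python3 look.py 10; python3 go.py 493.6,-47.7,15,-85.6
```

```text
scale 2.25
tcp [492.7 -49.3  82.8] jaw -85.6 tilt 0.04 w 50.1 F [-0.6 -0.3 -0.5] t 11.45 q7 -1.4
493.6,-47.7,15,-85.6 -> t [67.8 -1.5 -1. ] a [-0. -0. -0.] rows 1.4
```

View pics/w10.png

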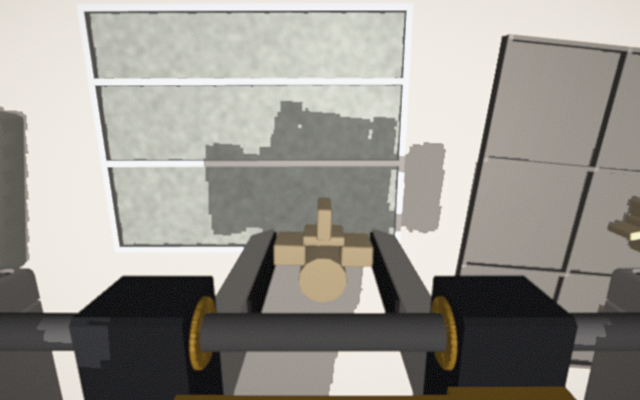

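```bash
python3 - <<'E'
from h import *
import pickle
c=pickle.load(open("l10.pkl","rb"))["w"]
o=np.array([540.9,4.0]);ra=np.radians(4.4);ex=np.array([np.cos(ra),np.sin(ra)]);ey=np.array([-ex[1],ex[0]])
P=atz(c,[(107,163),(400,164),(118,249),(80,8),(411,6),(93,81),(406,83)],10)[:,:2]
for p in P: print(p.round(1),((p-o)@ex).round(1),((p-o)@ey).round(1))
print("exp x -18, -86, 86, 38")
E
```

```text
[514.9 107.3] -18.0 104.9
[ 530.4 -102.5] -18.7 -105.3
[448.9 103.6] -84.1 106.4
[615.6 117.7] 83.2 107.7
[633.1 -96.2] 84.3 -107.0
[570.7 112.8] 38.0 106.2
[585.7 -99.3] 36.7 -106.4
exp x -18, -86, 86, 38
```

Emit:
move_arm:
  plan:
    - {"tx":35,"ty":-1.5,"tz":-1,"ax":0,"ay":0,"az":0,"jaw":0.4}
    - {"tx":58,"ty":-1.5,"tz":-1,"ax":0,"ay":0,"az":0,"jaw":0.4}
    - {"tx":66,"ty":-1.5,"tz":-1,"ax":0,"ay":0,"az":0,"jaw":0.4}
    - {"tx":68,"ty":-1.5,"tz":-1,"ax":0,"ay":0,"az":0,"jaw":0.4}
    - {"tx":68.5,"ty":-1.5,"tz":-1,"ax":0,"ay":0,"az":0,"jaw":0.4}
    - {"tx":68.5,"ty":-1.5,"tz":-1,"ax":0,"ay":0,"az":0,"jaw":0.4}

```text
time: 12.05
eef_pos: [494.6, -46.2, 15.1]
tool_rot: [2.183, 0.086, -2.179]
force: [1.1, 0.4, -1.3]
width: 50.0
```

Emit:
move_arm:
  plan:
    - {"tx":0.8,"ty":0,"tz":0,"ax":0,"ay":0,"az":0,"jaw":0.4}
    - {"tx":0.8,"ty":0,"tz":0,"ax":0,"ay":0,"az":0,"jaw":0.66}
    - {"tx":0.8,"ty":0,"tz":0,"ax":0,"ay":0,"az":0,"jaw":0.66}
    - {"tx":0.8,"ty":0,"tz":0,"ax":0,"ay":0,"az":0,"jaw":0.66}
    - {"tx":-20,"ty":0,"tz":0,"ax":0,"ay":0,"az":0,"jaw":0.66}
    - {"tx":-70,"ty":0,"tz":0,"ax":0,"ay":0,"az":0,"jaw":0.75}
    - {"tx":-110,"ty":30,"tz":0,"ax":0,"ay":0,"az":0,"jaw":0.75}
    - {"tx":-110,"ty":80,"tz":0,"ax":0,"ay":0,"az":0,"jaw":0.75}

```text
time: 12.85
eef_pos: [504.1, -123.5, 129.3]
tool_rot: [2.188, 0.094, -2.166]
force: [1.6, -1.0, -0.4]
width: 70.4
```

```bash
python3 look.py 11; python3 go.py 408,-365,95,-8 408,-365,95,172
```

```text
scale 2.25
tcp [ 499.9 -130.   125.1] jaw -85.9 tilt 0.17 w 70.6 F [-0.1  0.4  0.4] t 13.0 q7 -1.27
408,-365,95,-8 -> t [ 30.5 227.7 108.7] a [-77.9   0.   -0.2] rows 9.1
408,-365,95,172 -> t [ 30.5 227.7 108.7] a [-77.9   0.   -0.2] rows 9.1
```

View pics/w11.png

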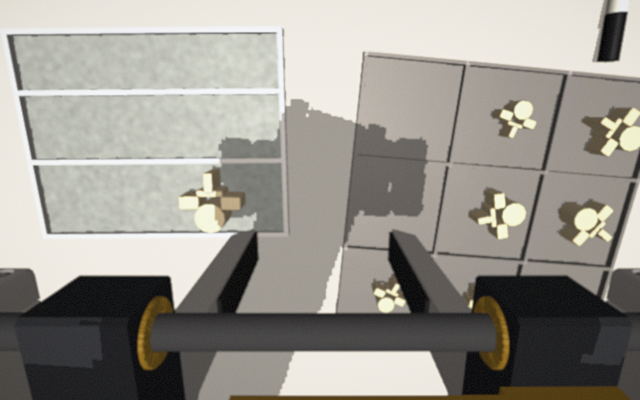

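Emit:
move_arm:
  plan:
    - {"tx":20,"ty":228,"tz":109,"ax":-78,"ay":0,"az":0,"jaw":0.75}
    - {"tx":20,"ty":228,"tz":109,"ax":-78,"ay":0,"az":0,"jaw":0.75}
    - {"tx":20,"ty":228,"tz":109,"ax":-78,"ay":0,"az":0,"jaw":0.75}
    - {"tx":20,"ty":228,"tz":109,"ax":-78,"ay":0,"az":0,"jaw":0.75}
    - {"tx":20,"ty":228,"tz":109,"ax":-78,"ay":0,"az":0,"jaw":0.75}
    - {"tx":20,"ty":228,"tz":109,"ax":-78,"ay":0,"az":0,"jaw":0.75}
    - {"tx":20,"ty":228,"tz":109,"ax":-78,"ay":0,"az":0,"jaw":0.75}
    - {"tx":20,"ty":228,"tz":109,"ax":-78,"ay":0,"az":0,"jaw":0.75}

```text
time: 13.8
eef_pos: [409.0, -360.5, 103.5]
tool_rot: [1.417, 1.063, -1.416]
force: [0.0, 0.4, -0.0]
width: 70.8
```

```bash
python3 go.py 408,-365,90,-8
```

```text
tcp [ 409.  -360.5  103.5] jaw -16.3 tilt 0.12 w 70.8 F [ 0.   0.4 -0. ] t 13.8 q7 0.06
408,-365,90,-8 -> t [13.5  0.3  4.6] a [-8.3 -0.1  0.1] rows 1.0
```

Emit:
move_arm:
  plan:
    - {"tx":13,"ty":0,"tz":4.5,"ax":-8.3,"ay":0,"az":0,"jaw":0.75}
    - {"tx":13,"ty":0,"tz":4.5,"ax":-8.3,"ay":0,"az":0,"jaw":0.75}
    - {"tx":13,"ty":0,"tz":4.5,"ax":-8.3,"ay":0,"az":0,"jaw":0.75}

```text
time: 14.1
eef_pos: [407.9, -364.7, 90.8]
tool_rot: [1.319, 1.137, -1.318]
force: [-0.3, 0.9, 0.7]
width: 70.4
```

```bash
python3 look.py 12; python3 go.py 408,-365,13,-8
```

```text
scale 2.25
tcp [ 408.5 -365.4   91.6] jaw -8.5 tilt 0.02 w 70.8 F [ 1.   0.4 -0.5] t 14.25 q7 0.16
408,-365,13,-8 -> t [78.6 -0.6 -0.4] a [-0.5  0.  -0. ] rows 1.6
```

View pics/w12.png

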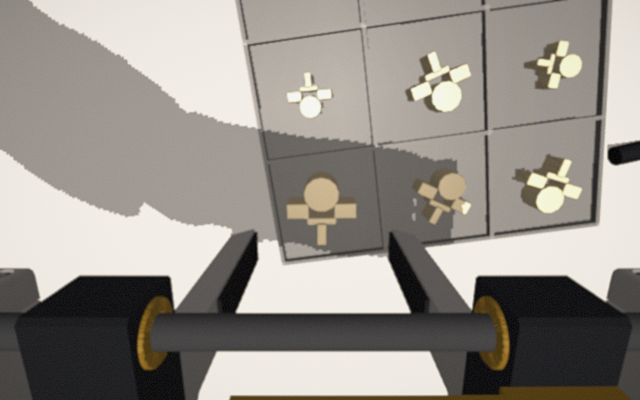

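Emit:
move_arm:
  plan:
    - {"tx":45,"ty":-0.6,"tz":-0.5,"ax":0,"ay":0,"az":0,"jaw":0.75}
    - {"tx":72,"ty":-0.6,"tz":-0.5,"ax":0,"ay":0,"az":0,"jaw":0.75}
    - {"tx":78,"ty":-0.6,"tz":-0.5,"ax":0,"ay":0,"az":0,"jaw":0.75}
    - {"tx":78,"ty":-0.6,"tz":-0.5,"ax":0,"ay":0,"az":0,"jaw":0.4}
    - {"tx":78,"ty":-0.6,"tz":-0.5,"ax":0,"ay":0,"az":0,"jaw":0.4}
    - {"tx":78,"ty":-0.6,"tz":-0.5,"ax":0,"ay":0,"az":0,"jaw":0.4}
    - {"tx":78,"ty":-0.6,"tz":-0.5,"ax":0,"ay":0,"az":0,"jaw":0.4}
    - {"tx":78,"ty":-0.6,"tz":-0.5,"ax":0,"ay":0,"az":0,"jaw":0.4}

```text
time: 15.05
eef_pos: [408.4, -366.0, 14.7]
tool_rot: [1.316, 1.133, -1.316]
force: [-1.2, -0.2, 6.6]
width: 49.4
```

```bash
python3 go.py 408,-365,90,-8 486.4,48,90,-85.6 
```

```text
tcp [ 408.4 -366.    14.7] jaw -8.4 tilt 0.15 w 49.4 F [-1.2 -0.2  6.6] t 15.05 q7 0.1
408,-365,90,-8 -> t [-75.3  -0.4  -0.9] a [-0.4  0.1 -0.1] rows 1.5
486.4,48,90,-85.6 -> t [ -75.8   16.7 -420.9] a [77.2 -0.  -0.2] rows 9.0
```

Emit:
move_arm:
  plan:
    - {"tx":-45,"ty":0,"tz":0,"ax":0,"ay":0,"az":0,"jaw":0.4}
    - {"tx":-76,"ty":17,"tz":-40,"ax":10,"ay":0,"az":0,"jaw":0.4}
    - {"tx":-76,"ty":17,"tz":-421,"ax":77,"ay":0,"az":0,"jaw":0.4}
    - {"tx":-76,"ty":17,"tz":-421,"ax":77,"ay":0,"az":0,"jaw":0.4}
    - {"tx":-76,"ty":17,"tz":-421,"ax":77,"ay":0,"az":0,"jaw":0.4}
    - {"tx":-76,"ty":17,"tz":-421,"ax":77,"ay":0,"az":0,"jaw":0.4}
    - {"tx":-76,"ty":17,"tz":-421,"ax":77,"ay":0,"az":0,"jaw":0.4}
    - {"tx":-76,"ty":17,"tz":-421,"ax":77,"ay":0,"az":0,"jaw":0.4}

```text
time: 15.85
eef_pos: [473.7, -32.1, 89.4]
tool_rot: [2.022, 0.376, -2.02]
force: [1.6, -0.1, -0.0]
width: 49.8
```

```bash
python3 go.py 486.4,48,80,-85.6 
```

```text
tcp [473.7 -32.1  89.4] jaw -68.9 tilt 0.07 w 49.8 F [ 1.6 -0.1 -0. ] t 15.85 q7 -1.2
486.4,48,80,-85.6 -> t [  9.4 -70.1 -40.6] a [16.7 -0.1 -0. ] rows 1.9
```

Emit:
move_arm:
  plan:
    - {"tx":30,"ty":-70,"tz":-40,"ax":16.7,"ay":0,"az":0,"jaw":0.4}
    - {"tx":30,"ty":-70,"tz":-40,"ax":16.7,"ay":0,"az":0,"jaw":0.4}
    - {"tx":30,"ty":-70,"tz":-40,"ax":16.7,"ay":0,"az":0,"jaw":0.4}
    - {"tx":30,"ty":-70,"tz":-40,"ax":16.7,"ay":0,"az":0,"jaw":0.4}
    - {"tx":30,"ty":-70,"tz":-40,"ax":16.7,"ay":0,"az":0,"jaw":0.4}

```text
time: 16.35
eef_pos: [485.1, 44.3, 59.3]
tool_rot: [2.18, 0.088, -2.179]
force: [-0.6, -0.7, -0.1]
width: 49.7
```

```bash
python3 look.py 13; python3 go.py 487,48,15,-85.6 
```

```text
scale 2.25
tcp [485.3  44.   59.4] jaw -85.4 tilt 0.05 w 49.8 F [-0.8 -0.1 -0.9] t 16.5 q7 -1.51
487,48,15,-85.6 -> t [44.4 -3.8 -2. ] a [ 0.2 -0.  -0. ] rows 0.9
```

View pics/w13.png

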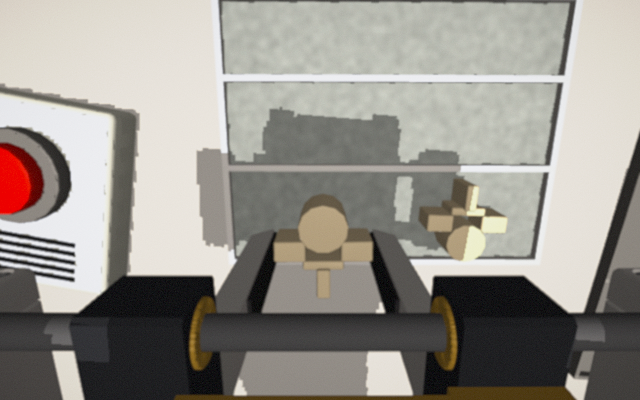

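Emit:
move_arm:
  plan:
    - {"tx":30,"ty":-3.8,"tz":-2,"ax":0,"ay":0,"az":0,"jaw":0.4}
    - {"tx":42,"ty":-3.8,"tz":-2,"ax":0,"ay":0,"az":0,"jaw":0.4}
    - {"tx":45,"ty":-3.8,"tz":-2,"ax":0,"ay":0,"az":0,"jaw":0.4}
    - {"tx":45.5,"ty":-3.8,"tz":-2,"ax":0,"ay":0,"az":0,"jaw":0.4}
    - {"tx":45.5,"ty":-3.8,"tz":-2,"ax":0,"ay":0,"az":0,"jaw":0.4}

```text
time: 17.0
eef_pos: [486.1, 49.0, 14.0]
tool_rot: [2.179, 0.089, -2.181]
force: [-1.7, 1.2, 3.9]
width: 49.9
```

Emit:
move_arm:
  plan:
    - {"tx":0,"ty":0,"tz":0,"ax":0,"ay":0,"az":0,"jaw":0.66}
    - {"tx":0,"ty":0,"tz":0,"ax":0,"ay":0,"az":0,"jaw":0.66}
    - {"tx":0,"ty":0,"tz":0,"ax":0,"ay":0,"az":0,"jaw":0.66}
    - {"tx":-20,"ty":0,"tz":0,"ax":0,"ay":0,"az":0,"jaw":0.66}
    - {"tx":-65,"ty":0,"tz":0,"ax":0,"ay":0,"az":0,"jaw":0.62}
    - {"tx":-90,"ty":40,"tz":0,"ax":8,"ay":0,"az":0,"jaw":0.62}
    - {"tx":-90,"ty":90,"tz":0,"ax":16,"ay":0,"az":0,"jaw":0.62}
    - {"tx":-90,"ty":140,"tz":0,"ax":24,"ay":0,"az":0,"jaw":0.62}

```text
time: 17.8
eef_pos: [499.2, -90.8, 104.6]
tool_rot: [-2.04, 0.349, 2.034]
force: [0.6, -0.3, 0.6]
width: 58.2
```

```bash
python3 look.py 14; python3 go.py 498.8,-289.2,90,-165
```

```text
scale 2.25
tcp [498.1 -94.1 103.6] jaw -109.7 tilt 0.14 w 58.4 F [ 0.   0.9 -0.7] t 17.95 q7 -1.57
498.8,-289.2,90,-165 -> t [ 14.1 183.5 -66.3] a [55.3 -0.1 -0.1] rows 6.4
```

View pics/top14.png

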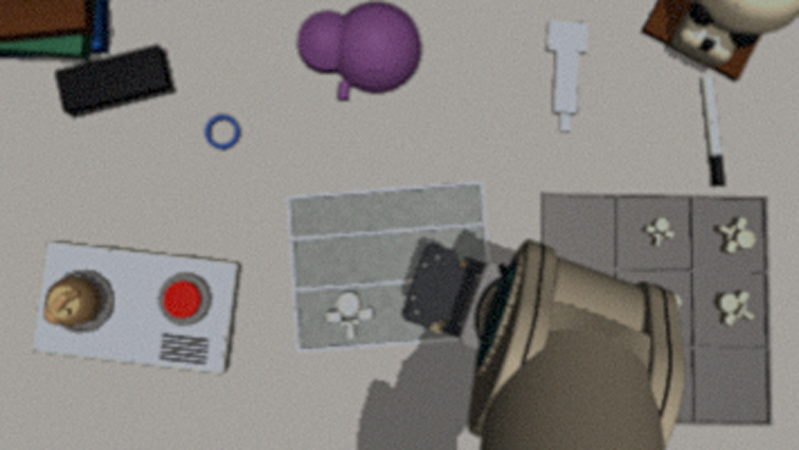

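Emit:
move_arm:
  plan:
    - {"tx":14,"ty":183.5,"tz":-66,"ax":55.3,"ay":0,"az":0,"jaw":0.62}
    - {"tx":14,"ty":183.5,"tz":-66,"ax":55.3,"ay":0,"az":0,"jaw":0.62}
    - {"tx":14,"ty":183.5,"tz":-66,"ax":55.3,"ay":0,"az":0,"jaw":0.62}
    - {"tx":14,"ty":183.5,"tz":-66,"ax":55.3,"ay":0,"az":0,"jaw":0.62}
    - {"tx":14,"ty":183.5,"tz":-66,"ax":55.3,"ay":0,"az":0,"jaw":0.62}
    - {"tx":14,"ty":183.5,"tz":-66,"ax":55.3,"ay":0,"az":0,"jaw":0.62}
    - {"tx":14,"ty":183.5,"tz":-66,"ax":55.3,"ay":0,"az":0,"jaw":0.62}
    - {"tx":14,"ty":183.5,"tz":-66,"ax":55.3,"ay":0,"az":0,"jaw":0.62}

```text
time: 18.75
eef_pos: [500.3, -282.9, 88.7]
tool_rot: [-1.405, 1.068, 1.408]
force: [-0.5, 0.5, 0.8]
width: 58.6
```

```bash
python3 look.py 15; python3 go.py 498.8,-289.2,12,-165
```

```text
scale 2.25
tcp [ 500.3 -283.7   89.2] jaw -164.4 tilt 0.05 w 58.0 F [-0.6  0.2 -0.4] t 18.9 q7 -1.97
498.8,-289.2,12,-165 -> t [77.2  2.9 -5. ] a [0.6 0.  0. ] rows 1.5
```

View pics/w15.png

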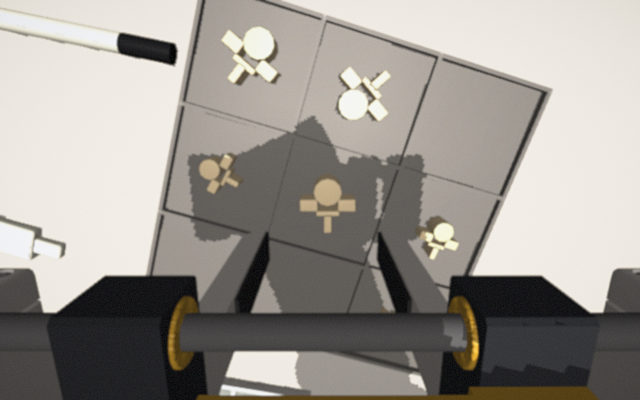

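Emit:
move_arm:
  plan:
    - {"tx":45,"ty":3,"tz":-5,"ax":0.6,"ay":0,"az":0,"jaw":0.62}
    - {"tx":70,"ty":3,"tz":-5,"ax":0.6,"ay":0,"az":0,"jaw":0.62}
    - {"tx":77,"ty":3,"tz":-5,"ax":0.6,"ay":0,"az":0,"jaw":0.62}
    - {"tx":77,"ty":3,"tz":-5,"ax":0.6,"ay":0,"az":0,"jaw":0.3}
    - {"tx":77,"ty":3,"tz":-5,"ax":0.6,"ay":0,"az":0,"jaw":0.3}
    - {"tx":77,"ty":3,"tz":-5,"ax":0.6,"ay":0,"az":0,"jaw":0.3}
    - {"tx":77,"ty":3,"tz":-5,"ax":0.6,"ay":0,"az":0,"jaw":0.3}
    - {"tx":77,"ty":3,"tz":-5,"ax":0.6,"ay":0,"az":0,"jaw":0.3}

```text
time: 19.7
eef_pos: [499.5, -290.8, 13.7]
tool_rot: [-1.4, 1.075, 1.395]
force: [0.3, 0.8, 6.3]
width: 39.8
```

```bash
python3 go.py 556,-63,80,-85.6 551,4.8,80,-85.6
```

```text
tcp [ 499.5 -290.8   13.7] jaw -165.1 tilt 0.15 w 39.8 F [0.3 0.8 6.3] t 19.7 q7 -1.91
556,-63,80,-85.6 -> t [ -66.4 -113.2  205.6] a [-79.5  -0.2   0. ] rows 9.3
551,4.8,80,-85.6 -> t [ -66.5 -125.7  272.5] a [-79.5  -0.2   0. ] rows 9.3
```

Emit:
move_arm:
  plan:
    - {"tx":-45,"ty":0,"tz":0,"ax":0,"ay":0,"az":0,"jaw":0.3}
    - {"tx":-66,"ty":-20,"tz":30,"ax":-9,"ay":0,"az":0,"jaw":0.3}
    - {"tx":-66,"ty":-113,"tz":205,"ax":-79.5,"ay":0,"az":0,"jaw":0.3}
    - {"tx":-66,"ty":-113,"tz":205,"ax":-79.5,"ay":0,"az":0,"jaw":0.3}
    - {"tx":-66,"ty":-113,"tz":205,"ax":-79.5,"ay":0,"az":0,"jaw":0.3}
    - {"tx":-66,"ty":-113,"tz":205,"ax":-79.5,"ay":0,"az":0,"jaw":0.3}
    - {"tx":-66,"ty":-113,"tz":205,"ax":-79.5,"ay":0,"az":0,"jaw":0.3}
    - {"tx":-66,"ty":-113,"tz":205,"ax":-79.5,"ay":0,"az":0,"jaw":0.3}

```text
time: 20.5
eef_pos: [555.7, -60.4, 78.6]
tool_rot: [-2.088, 0.262, 2.087]
force: [1.2, -0.4, -0.1]
width: 39.7
```

```bash
python3 go.py 556,-63,60,-85.6
```

```text
tcp [555.7 -60.4  78.6] jaw -104.4 tilt 0.04 w 39.7 F [ 1.2 -0.4 -0.1] t 20.5 q7 -1.56
556,-63,60,-85.6 -> t [18.6  2.5 -1. ] a [-18.8  -0.    0. ] rows 2.2
```

Emit:
move_arm:
  plan:
    - {"tx":18,"ty":1,"tz":-1,"ax":-18,"ay":0,"az":0,"jaw":0.3}
    - {"tx":18,"ty":1,"tz":-1,"ax":-18,"ay":0,"az":0,"jaw":0.3}
    - {"tx":18,"ty":1,"tz":-1,"ax":-18,"ay":0,"az":0,"jaw":0.3}
    - {"tx":18,"ty":1,"tz":-1,"ax":-18,"ay":0,"az":0,"jaw":0.3}
    - {"tx":18,"ty":1,"tz":-1,"ax":-18,"ay":0,"az":0,"jaw":0.3}

```text
time: 21.0
eef_pos: [556.1, -64.6, 60.7]
tool_rot: [2.197, 0.054, -2.195]
force: [0.6, -0.5, -0.7]
width: 39.8
```

```bash
python3 look.py 16; python3 go.py 556,-63,14,-85.6
```

```text
scale 2.25
tcp [556.1 -64.4  60.6] jaw -87.1 tilt 0.03 w 39.8 F [-0.1  0.3 -0.6] t 21.15 q7 -1.35
556,-63,14,-85.6 -> t [46.6 -1.4  0. ] a [-1.5 -0.  -0. ] rows 0.9
```

View pics/w16.png

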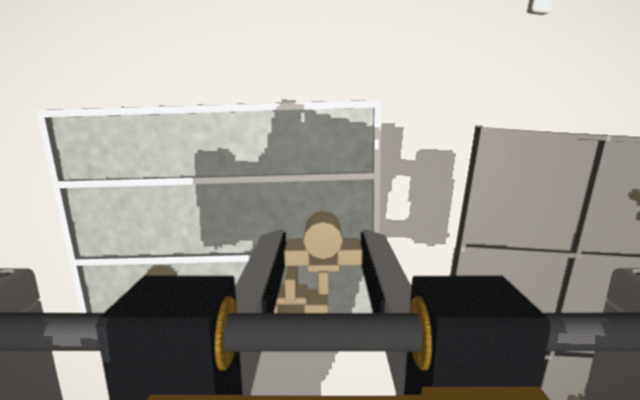

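Emit:
move_arm:
  plan:
    - {"tx":30,"ty":-1.4,"tz":0,"ax":-1.5,"ay":0,"az":0,"jaw":0.3}
    - {"tx":43,"ty":-1.4,"tz":0,"ax":-1.5,"ay":0,"az":0,"jaw":0.3}
    - {"tx":46.5,"ty":-1.4,"tz":0,"ax":-1.5,"ay":0,"az":0,"jaw":0.3}
    - {"tx":47.3,"ty":-1.4,"tz":0,"ax":-1.5,"ay":0,"az":0,"jaw":0.3}
    - {"tx":47.3,"ty":-1.4,"tz":0,"ax":-1.5,"ay":0,"az":0,"jaw":0.3}

```text
time: 21.65
eef_pos: [554.3, -62.6, 13.4]
tool_rot: [2.179, 0.086, -2.186]
force: [-3.8, 1.6, 4.3]
width: 39.7
```

Emit:
move_arm:
  plan:
    - {"tx":0,"ty":0,"tz":0,"ax":0,"ay":0,"az":0,"jaw":0.53}
    - {"tx":0,"ty":0,"tz":0,"ax":0,"ay":0,"az":0,"jaw":0.53}
    - {"tx":0,"ty":0,"tz":0,"ax":0,"ay":0,"az":0,"jaw":0.53}
    - {"tx":-25,"ty":0,"tz":0,"ax":0,"ay":0,"az":0,"jaw":0.53}
    - {"tx":-70,"ty":0,"tz":0,"ax":0,"ay":0,"az":0,"jaw":0.62}
    - {"tx":-90,"ty":45,"tz":0,"ax":-8,"ay":0,"az":0,"jaw":0.62}
    - {"tx":-90,"ty":90,"tz":0,"ax":-16,"ay":0,"az":0,"jaw":0.62}
    - {"tx":-90,"ty":140,"tz":10,"ax":-24,"ay":0,"az":0,"jaw":0.62}

```text
time: 22.45
eef_pos: [559.4, -203.1, 104.4]
tool_rot: [1.941, 0.499, -1.933]
force: [-0.0, -0.0, -0.3]
width: 58.3
```

```bash
python3 look.py 17; python3 go.py 496,-368.6,90,-32
```

```text
scale 2.25
tcp [ 555.4 -208.8  103.1] jaw -62.1 tilt 0.15 w 58.4 F [ 0.2  0.4 -0.5] t 22.6 q7 -0.81
496,-368.6,90,-32 -> t [ 13.5 113.3 127.3] a [-30.1   0.1  -0.1] rows 3.5
```

View pics/w17.png

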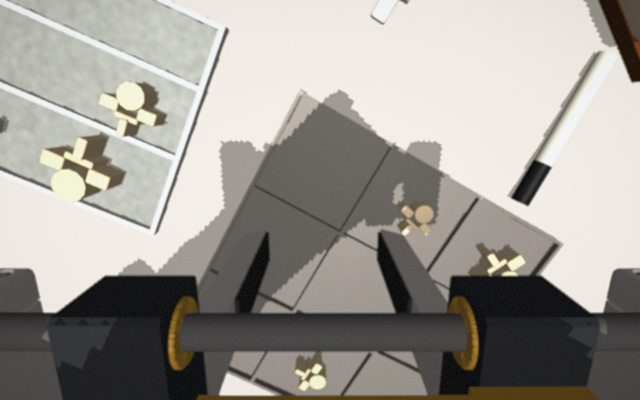

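Emit:
move_arm:
  plan:
    - {"tx":13,"ty":113,"tz":127,"ax":-30,"ay":0,"az":0,"jaw":0.62}
    - {"tx":13,"ty":113,"tz":127,"ax":-30,"ay":0,"az":0,"jaw":0.62}
    - {"tx":13,"ty":113,"tz":127,"ax":-30,"ay":0,"az":0,"jaw":0.62}
    - {"tx":13,"ty":113,"tz":127,"ax":-30,"ay":0,"az":0,"jaw":0.62}
    - {"tx":13,"ty":113,"tz":127,"ax":-30,"ay":0,"az":0,"jaw":0.62}
    - {"tx":13,"ty":113,"tz":127,"ax":-30,"ay":0,"az":0,"jaw":0.62}
    - {"tx":13,"ty":113,"tz":127,"ax":-30,"ay":0,"az":0,"jaw":0.62}

```text
time: 23.3
eef_pos: [501.0, -359.2, 90.2]
tool_rot: [1.602, 0.9, -1.599]
force: [0.0, -0.2, 0.2]
width: 58.1
```

```bash
python3 look.py 18; python3 go.py 496,-368.6,12,-32
```

```text
scale 2.25
tcp [ 500.5 -360.2   90.3] jaw -31.3 tilt 0.04 w 58.8 F [-0.3  0.3  0.6] t 23.45 q7 -0.16
496,-368.6,12,-32 -> t [78.3  0.5  9.6] a [ 0.7 -0.  -0. ] rows 1.6
```

View pics/w18.png

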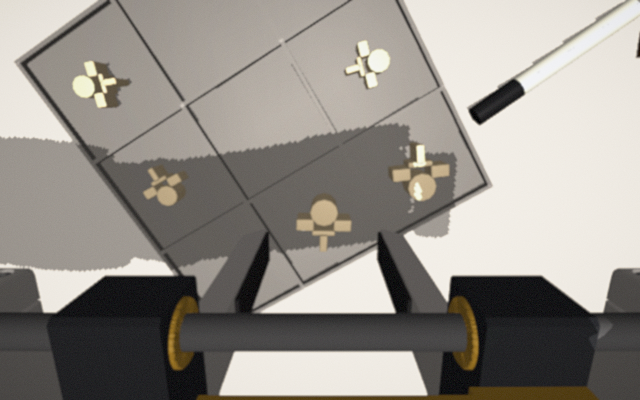

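Emit:
move_arm:
  plan:
    - {"tx":45,"ty":0.5,"tz":9.5,"ax":0.6,"ay":0,"az":0,"jaw":0.62}
    - {"tx":70,"ty":0.5,"tz":9.5,"ax":0.6,"ay":0,"az":0,"jaw":0.62}
    - {"tx":77.5,"ty":0.5,"tz":9.5,"ax":0.6,"ay":0,"az":0,"jaw":0.62}
    - {"tx":77.5,"ty":0.5,"tz":9.5,"ax":0.6,"ay":0,"az":0,"jaw":0.3}
    - {"tx":77.5,"ty":0.5,"tz":9.5,"ax":0.6,"ay":0,"az":0,"jaw":0.3}
    - {"tx":77.5,"ty":0.5,"tz":9.5,"ax":0.6,"ay":0,"az":0,"jaw":0.3}
    - {"tx":77.5,"ty":0.5,"tz":9.5,"ax":0.6,"ay":0,"az":0,"jaw":0.3}
    - {"tx":77.5,"ty":0.5,"tz":9.5,"ax":0.6,"ay":0,"az":0,"jaw":0.3}

```text
time: 24.25
eef_pos: [495.9, -371.1, 14.1]
tool_rot: [1.609, 0.887, -1.607]
force: [-0.3, 1.3, 7.0]
width: 39.9
```

```bash
python3 go.py 551,4.8,80,-85.6
```

```text
tcp [ 495.9 -371.1   14.1] jaw -32.1 tilt 0.16 w 39.9 F [-0.3  1.3  7. ] t 24.25 q7 -0.18
551,4.8,80,-85.6 -> t [ -66.3 -152.9 -347.7] a [53.5 -0.1 -0.1] rows 7.7
```

Emit:
move_arm:
  plan:
    - {"tx":-45,"ty":-5,"tz":-10,"ax":0,"ay":0,"az":0,"jaw":0.3}
    - {"tx":-66,"ty":-22,"tz":-50,"ax":8,"ay":0,"az":0,"jaw":0.3}
    - {"tx":-66,"ty":-152,"tz":-347,"ax":53.5,"ay":0,"az":0,"jaw":0.3}
    - {"tx":-66,"ty":-152,"tz":-347,"ax":53.5,"ay":0,"az":0,"jaw":0.3}
    - {"tx":-66,"ty":-152,"tz":-347,"ax":53.5,"ay":0,"az":0,"jaw":0.3}
    - {"tx":-66,"ty":-152,"tz":-347,"ax":53.5,"ay":0,"az":0,"jaw":0.3}
    - {"tx":-66,"ty":-152,"tz":-347,"ax":53.5,"ay":0,"az":0,"jaw":0.3}
    - {"tx":-66,"ty":-152,"tz":-347,"ax":53.5,"ay":0,"az":0,"jaw":0.3}

```text
time: 25.05
eef_pos: [547.0, -17.9, 79.0]
tool_rot: [2.185, 0.079, -2.184]
force: [0.3, -0.0, -0.8]
width: 39.7
```

```bash
python3 go.py 551,4.8,60,-85.6
```

```text
tcp [547.  -17.9  79. ] jaw -85.8 tilt 0.04 w 39.7 F [ 0.3 -0.  -0.8] t 25.05 q7 -1.39
551,4.8,60,-85.6 -> t [ 19.  -22.4  -5.6] a [-0.2 -0.  -0. ] rows 0.6
```

Emit:
move_arm:
  plan:
    - {"tx":19,"ty":-22,"tz":-5.6,"ax":0,"ay":0,"az":0,"jaw":0.3}
    - {"tx":19,"ty":-22,"tz":-5.6,"ax":0,"ay":0,"az":0,"jaw":0.3}
    - {"tx":19,"ty":-22,"tz":-5.6,"ax":0,"ay":0,"az":0,"jaw":0.3}
    - {"tx":19,"ty":-22,"tz":-5.6,"ax":0,"ay":0,"az":0,"jaw":0.3}

```text
time: 25.45
eef_pos: [550.8, 0.1, 60.1]
tool_rot: [2.184, 0.08, -2.183]
force: [-0.3, 0.1, -0.7]
width: 39.5
```

```bash
python3 look.py 19; python3 go.py 551,4.8,13.2,-85.6
```

```text
scale 2.25
tcp [5.509e+02 4.000e-01 6.010e+01] jaw -85.8 tilt 0.06 w 39.5 F [ 0.4  0.5 -0.3] t 25.6 q7 -1.41
551,4.8,13.2,-85.6 -> t [46.9 -4.4 -0.4] a [-0.2 -0.  -0. ] rows 0.9
```

View pics/w19.png

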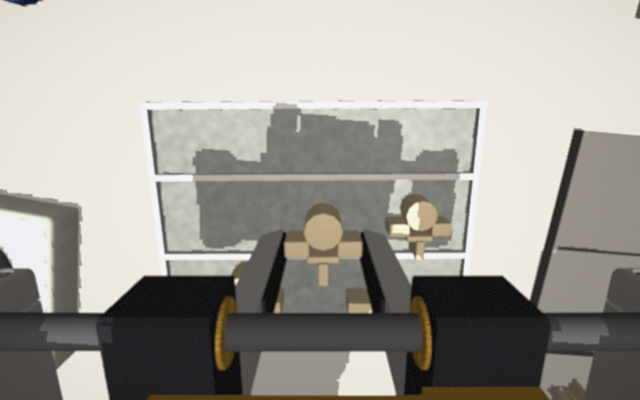

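Emit:
move_arm:
  plan:
    - {"tx":30,"ty":-4.4,"tz":-0.4,"ax":0,"ay":0,"az":0,"jaw":0.3}
    - {"tx":43,"ty":-4.4,"tz":-0.4,"ax":0,"ay":0,"az":0,"jaw":0.3}
    - {"tx":46.3,"ty":-4.4,"tz":-0.4,"ax":0,"ay":0,"az":0,"jaw":0.3}
    - {"tx":47,"ty":-4.4,"tz":-0.4,"ax":0,"ay":0,"az":0,"jaw":0.3}
    - {"tx":47,"ty":-4.4,"tz":-0.4,"ax":0,"ay":0,"az":0,"jaw":0.3}

```text
time: 26.1
eef_pos: [549.7, 6.4, 13.3]
tool_rot: [2.181, 0.083, -2.185]
force: [-2.7, 0.5, 6.6]
width: 39.8
```

Emit:
move_arm:
  plan:
    - {"tx":0,"ty":0,"tz":0,"ax":0,"ay":0,"az":0,"jaw":0.53}
    - {"tx":0,"ty":0,"tz":0,"ax":0,"ay":0,"az":0,"jaw":0.53}
    - {"tx":0,"ty":0,"tz":0,"ax":0,"ay":0,"az":0,"jaw":0.53}
    - {"tx":-25,"ty":0,"tz":0,"ax":0,"ay":0,"az":0,"jaw":0.53}
    - {"tx":-70,"ty":0,"tz":0,"ax":0,"ay":0,"az":0,"jaw":0.62}
    - {"tx":-90,"ty":45,"tz":0,"ax":-8,"ay":0,"az":0,"jaw":0.62}
    - {"tx":-90,"ty":95,"tz":0,"ax":-16,"ay":0,"az":0,"jaw":0.62}
    - {"tx":-90,"ty":145,"tz":0,"ax":-24,"ay":0,"az":0,"jaw":0.62}

```text
time: 26.9
eef_pos: [562.8, -139.0, 103.7]
tool_rot: [1.941, 0.497, -1.937]
force: [0.3, 0.8, -0.0]
width: 58.4
```

```bash
python3 look.py 20; python3 go.py 574.2,-371.1,90,-25.6; python3 - <<'E'
from h import *
import pickle
t=pickle.load(open("caps.pkl","rb"))["top"];print(atz(t,[(469,201),(463,152)],10).round())
E
```

```text
scale 2.25
tcp [ 561.1 -144.1  102.6] jaw -62.1 tilt 0.15 w 57.8 F [-0.6  0.7  0.2] t 27.05 q7 -0.9
574.2,-371.1,90,-25.6 -> t [ 13.2 206.7  94.5] a [-36.5   0.1  -0.1] rows 4.6
[[ 632. -360.   10.]
 [ 756. -349.   10.]]
```

View pics/w20.png

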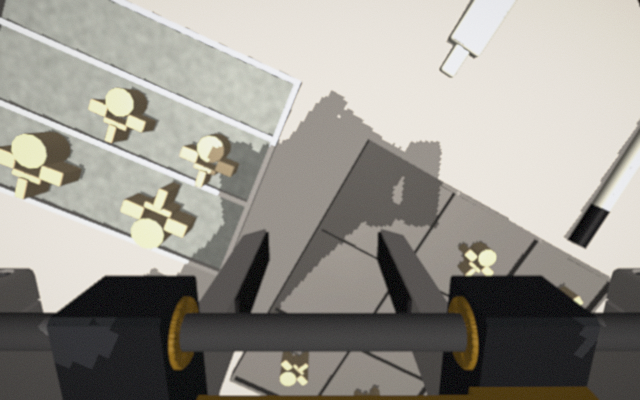

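Emit:
move_arm:
  plan:
    - {"tx":13,"ty":207,"tz":95,"ax":-36.5,"ay":0,"az":0,"jaw":0.62}
    - {"tx":13,"ty":207,"tz":95,"ax":-36.5,"ay":0,"az":0,"jaw":0.62}
    - {"tx":13,"ty":207,"tz":95,"ax":-36.5,"ay":0,"az":0,"jaw":0.62}
    - {"tx":13,"ty":207,"tz":95,"ax":-36.5,"ay":0,"az":0,"jaw":0.62}
    - {"tx":13,"ty":207,"tz":95,"ax":-36.5,"ay":0,"az":0,"jaw":0.62}
    - {"tx":13,"ty":207,"tz":95,"ax":-36.5,"ay":0,"az":0,"jaw":0.62}
    - {"tx":13,"ty":207,"tz":95,"ax":-36.5,"ay":0,"az":0,"jaw":0.62}
    - {"tx":13,"ty":207,"tz":95,"ax":-36.5,"ay":0,"az":0,"jaw":0.62}

```text
time: 27.85
eef_pos: [577.6, -361.8, 89.4]
tool_rot: [1.524, 0.973, -1.522]
force: [1.0, 0.5, -0.8]
width: 58.5
```

```bash
python3 look.py 21; python3 go.py 574.2,-371.1,12,-25.6
```

```text
scale 2.25
tcp [ 577.5 -362.7   89.8] jaw -24.9 tilt 0.04 w 58.0 F [-0.6  0.1 -0.2] t 28.0 q7 -0.09
574.2,-371.1,12,-25.6 -> t [77.8  0.5  9. ] a [ 0.7 -0.   0. ] rows 1.6
```

View pics/w21.png

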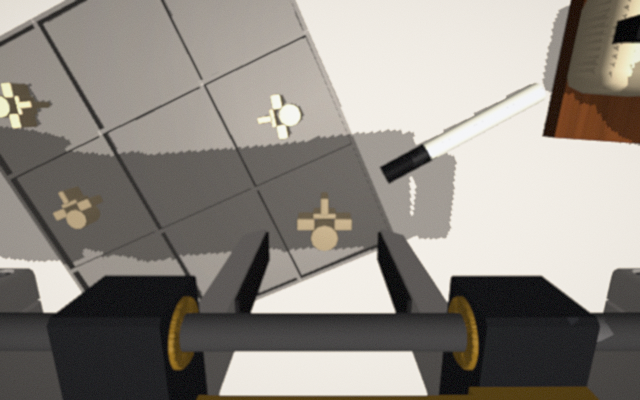

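Emit:
move_arm:
  plan:
    - {"tx":45,"ty":0.5,"tz":9,"ax":0.6,"ay":0,"az":0,"jaw":0.6}
    - {"tx":70,"ty":0.5,"tz":9,"ax":0.6,"ay":0,"az":0,"jaw":0.6}
    - {"tx":77,"ty":0.5,"tz":9,"ax":0.6,"ay":0,"az":0,"jaw":0.6}
    - {"tx":77,"ty":0.5,"tz":9,"ax":0.6,"ay":0,"az":0,"jaw":0.3}
    - {"tx":77,"ty":0.5,"tz":9,"ax":0.6,"ay":0,"az":0,"jaw":0.3}
    - {"tx":77,"ty":0.5,"tz":9,"ax":0.6,"ay":0,"az":0,"jaw":0.3}
    - {"tx":77,"ty":0.5,"tz":9,"ax":0.6,"ay":0,"az":0,"jaw":0.3}
    - {"tx":77,"ty":0.5,"tz":9,"ax":0.6,"ay":0,"az":0,"jaw":0.3}

```text
time: 28.8
eef_pos: [574.7, -373.7, 14.3]
tool_rot: [1.532, 0.96, -1.529]
force: [-0.1, 1.0, 5.7]
width: 39.7
```

```bash
python3 go.py 546,72,80,-85.6
```

```text
tcp [ 574.7 -373.7   14.3] jaw -25.7 tilt 0.17 w 39.7 F [-0.1  1.   5.7] t 28.8 q7 -0.1
546,72,80,-85.6 -> t [ -66.3 -218.9 -389.2] a [59.9 -0.1 -0.1] rows 9.0
```

Emit:
move_arm:
  plan:
    - {"tx":-45,"ty":-5,"tz":-10,"ax":0,"ay":0,"az":0,"jaw":0.3}
    - {"tx":-66,"ty":-25,"tz":-45,"ax":8,"ay":0,"az":0,"jaw":0.3}
    - {"tx":-66,"ty":-219,"tz":-389,"ax":60,"ay":0,"az":0,"jaw":0.3}
    - {"tx":-66,"ty":-219,"tz":-389,"ax":60,"ay":0,"az":0,"jaw":0.3}
    - {"tx":-66,"ty":-219,"tz":-389,"ax":60,"ay":0,"az":0,"jaw":0.3}
    - {"tx":-66,"ty":-219,"tz":-389,"ax":60,"ay":0,"az":0,"jaw":0.3}
    - {"tx":-66,"ty":-219,"tz":-389,"ax":60,"ay":0,"az":0,"jaw":0.3}
    - {"tx":-66,"ty":-219,"tz":-389,"ax":60,"ay":0,"az":0,"jaw":0.3}

```text
time: 29.6
eef_pos: [550.8, -20.8, 79.0]
tool_rot: [2.184, 0.083, -2.182]
force: [0.4, -0.3, -0.5]
width: 40.1
```

```bash
python3 go.py 546,72,60,-85.6
```

```text
tcp [550.8 -20.8  79. ] jaw -85.6 tilt 0.05 w 40.1 F [ 0.4 -0.3 -0.5] t 29.6 q7 -1.37
546,72,60,-85.6 -> t [ 19.  -92.9  -2.3] a [-0.  -0.1  0. ] rows 1.9
```

Emit:
move_arm:
  plan:
    - {"tx":0,"ty":-97,"tz":-2.3,"ax":0,"ay":0,"az":0,"jaw":0.3}
    - {"tx":10,"ty":-97,"tz":-2.3,"ax":0,"ay":0,"az":0,"jaw":0.3}
    - {"tx":19,"ty":-97,"tz":-2.3,"ax":0,"ay":0,"az":0,"jaw":0.3}
    - {"tx":19,"ty":-97,"tz":-2.3,"ax":0,"ay":0,"az":0,"jaw":0.3}
    - {"tx":19,"ty":-97,"tz":-2.3,"ax":0,"ay":0,"az":0,"jaw":0.3}
    - {"tx":19,"ty":-97,"tz":-2.3,"ax":0,"ay":0,"az":0,"jaw":0.3}

```text
time: 30.2
eef_pos: [545.7, 71.9, 60.0]
tool_rot: [2.181, 0.085, -2.18]
force: [0.3, -0.2, 0.4]
width: 40.0
```

```bash
python3 look.py 22; python3 go.py 546,72,13.2,-85.6
```

```text
scale 2.25
tcp [545.6  72.7  60. ] jaw -85.4 tilt 0.04 w 39.4 F [ 0.9 -0.1 -0.2] t 30.35 q7 -1.51
546,72,13.2,-85.6 -> t [46.8  0.8 -0.3] a [ 0.2 -0.  -0. ] rows 0.9
```

View pics/w22.png

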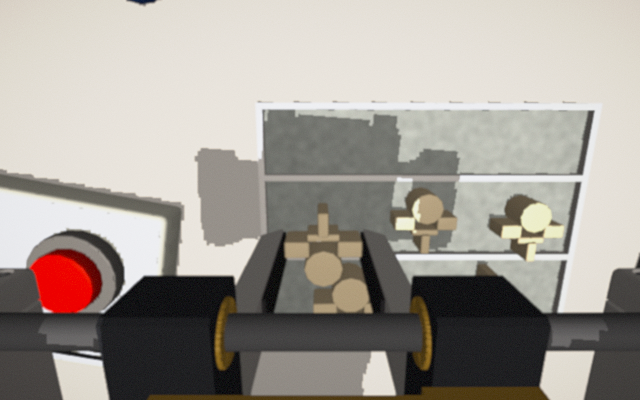

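Emit:
move_arm:
  plan:
    - {"tx":30,"ty":0.8,"tz":-0.3,"ax":0,"ay":0,"az":0,"jaw":0.3}
    - {"tx":43,"ty":0.8,"tz":-0.3,"ax":0,"ay":0,"az":0,"jaw":0.3}
    - {"tx":46.3,"ty":0.8,"tz":-0.3,"ax":0,"ay":0,"az":0,"jaw":0.3}
    - {"tx":47,"ty":0.8,"tz":-0.3,"ax":0,"ay":0,"az":0,"jaw":0.3}
    - {"tx":47,"ty":0.8,"tz":-0.3,"ax":0,"ay":0,"az":0,"jaw":0.3}

```text
time: 30.85
eef_pos: [544.7, 72.8, 13.3]
tool_rot: [2.178, 0.089, -2.181]
force: [-3.6, -0.6, 7.5]
width: 39.9
```

Next S1 (578,-289, jaw -106).

Emit:
move_arm:
  plan:
    - {"tx":0,"ty":0,"tz":0,"ax":0,"ay":0,"az":0,"jaw":0.53}
    - {"tx":0,"ty":0,"tz":0,"ax":0,"ay":0,"az":0,"jaw":0.53}
    - {"tx":0,"ty":0,"tz":0,"ax":0,"ay":0,"az":0,"jaw":0.53}
    - {"tx":-25,"ty":0,"tz":0,"ax":0,"ay":0,"az":0,"jaw":0.53}
    - {"tx":-70,"ty":0,"tz":0,"ax":0,"ay":0,"az":0,"jaw":0.53}
    - {"tx":-90,"ty":45,"tz":0,"ax":8,"ay":0,"az":0,"jaw":0.5}
    - {"tx":-90,"ty":95,"tz":0,"ax":16,"ay":0,"az":0,"jaw":0.5}
    - {"tx":-90,"ty":145,"tz":0,"ax":20,"ay":0,"az":0,"jaw":0.5}

```text
time: 31.65
eef_pos: [558.4, -72.1, 103.7]
tool_rot: [-2.08, 0.281, 2.075]
force: [1.1, 0.3, -0.5]
width: 47.1
```

```bash
python3 look.py 23; python3 go.py 578,-289.3,90,-106.3
```

```text
scale 2.25
tcp [557.4 -76.  102.8] jaw -105.7 tilt 0.15 w 47.0 F [0.7 0.6 0. ] t 31.8 q7 -1.54
578,-289.3,90,-106.3 -> t [ 13.4 199.7 -77.5] a [ 0.6 -0.1 -0.1] rows 4.3
```

View pics/w23.png

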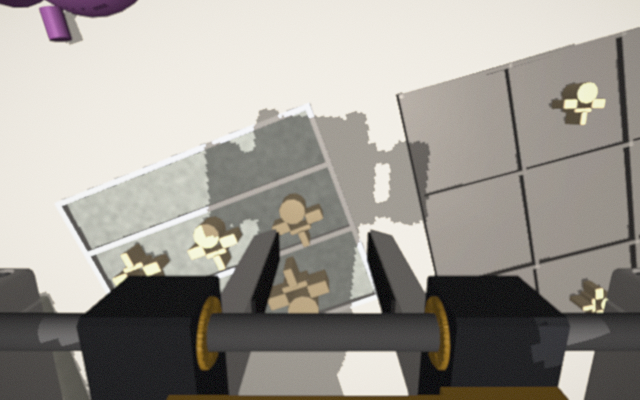

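Emit:
move_arm:
  plan:
    - {"tx":13,"ty":200,"tz":-78,"ax":0.6,"ay":0,"az":0,"jaw":0.5}
    - {"tx":13,"ty":200,"tz":-78,"ax":0.6,"ay":0,"az":0,"jaw":0.5}
    - {"tx":13,"ty":200,"tz":-78,"ax":0.6,"ay":0,"az":0,"jaw":0.5}
    - {"tx":13,"ty":200,"tz":-78,"ax":0.6,"ay":0,"az":0,"jaw":0.5}
    - {"tx":13,"ty":200,"tz":-78,"ax":0.6,"ay":0,"az":0,"jaw":0.5}
    - {"tx":13,"ty":200,"tz":-78,"ax":0.6,"ay":0,"az":0,"jaw":0.5}
    - {"tx":13,"ty":200,"tz":-78,"ax":0.6,"ay":0,"az":0,"jaw":0.5}
    - {"tx":13,"ty":200,"tz":-78,"ax":0.6,"ay":0,"az":0,"jaw":0.5}

```text
time: 32.6
eef_pos: [580.8, -280.5, 89.4]
tool_rot: [-2.074, 0.282, 2.075]
force: [0.4, 0.3, 0.2]
width: 47.2
```

```bash
python3 look.py 24; python3 go.py 578,-289.3,10,-106.3
```

```text
scale 2.25
tcp [ 580.7 -282.1   89.7] jaw -105.7 tilt 0.06 w 47.1 F [ 0.4 -0.  -0.3] t 32.75 q7 -1.26
578,-289.3,10,-106.3 -> t [79.7  7.7  0.7] a [0.6 0.  0.1] rows 1.6
```

View pics/w24.png

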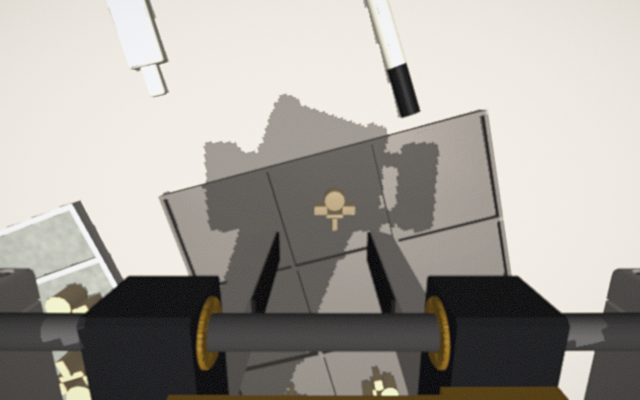

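Emit:
move_arm:
  grip_force: 12
  plan:
    - {"tx":45,"ty":7.7,"tz":0.7,"ax":0.6,"ay":0,"az":0,"jaw":0.43}
    - {"tx":68,"ty":7.7,"tz":0.7,"ax":0.6,"ay":0,"az":0,"jaw":0.43}
    - {"tx":76,"ty":7.7,"tz":0.7,"ax":0.6,"ay":0,"az":0,"jaw":0.43}
    - {"tx":78.5,"ty":7.7,"tz":0.7,"ax":0.6,"ay":0,"az":0,"jaw":0.43}
    - {"tx":79.5,"ty":7.7,"tz":0.7,"ax":0.6,"ay":0,"az":0,"jaw":0.2}
    - {"tx":79.5,"ty":7.7,"tz":0.7,"ax":0.6,"ay":0,"az":0,"jaw":0.2}
    - {"tx":79.5,"ty":7.7,"tz":0.7,"ax":0.6,"ay":0,"az":0,"jaw":0.2}
    - {"tx":79.5,"ty":7.7,"tz":0.7,"ax":0.6,"ay":0,"az":0,"jaw":0.2}

```text
time: 33.55
eef_pos: [578.2, -292.0, 11.2]
tool_rot: [-2.069, 0.3, 2.065]
force: [-0.6, -0.6, 3.2]
width: 30.1
```

```bash
python3 go.py 606.5,-55,80,-85.6
```

```text
tcp [ 578.2 -292.    11.2] jaw -106.5 tilt 0.11 w 30.1 F [-0.6 -0.6  3.2] t 33.55 q7 -1.23
606.5,-55,80,-85.6 -> t [ -68.9 -235.3   39.9] a [-20.9  -0.1  -0. ] rows 5.0
```

Emit:
move_arm:
  plan:
    - {"tx":-45,"ty":-5,"tz":1,"ax":0,"ay":0,"az":0,"jaw":0.2}
    - {"tx":-69,"ty":-35,"tz":6,"ax":-5,"ay":0,"az":0,"jaw":0.2}
    - {"tx":-69,"ty":-235,"tz":40,"ax":-21,"ay":0,"az":0,"jaw":0.2}
    - {"tx":-69,"ty":-235,"tz":40,"ax":-21,"ay":0,"az":0,"jaw":0.2}
    - {"tx":-69,"ty":-235,"tz":40,"ax":-21,"ay":0,"az":0,"jaw":0.2}
    - {"tx":-69,"ty":-235,"tz":40,"ax":-21,"ay":0,"az":0,"jaw":0.2}
    - {"tx":-69,"ty":-235,"tz":40,"ax":-21,"ay":0,"az":0,"jaw":0.2}
    - {"tx":-60,"ty":-235,"tz":40,"ax":-21,"ay":0,"az":0,"jaw":0.2}

```text
time: 34.35
eef_pos: [607.0, -52.9, 71.1]
tool_rot: [2.182, 0.091, -2.176]
force: [-0.3, 0.2, 0.2]
width: 29.4
```

```bash
python3 look.py 25; python3 go.py 606.5,-55,11,-85.6
```

```text
scale 2.25
tcp [604.7 -57.7  69.4] jaw -85.6 tilt 0.13 w 29.6 F [-0.6 -0.5  0.1] t 34.5 q7 -1.31
606.5,-55,11,-85.6 -> t [58.4 -2.6 -2.1] a [-0.   0.1 -0.1] rows 1.2
```

View pics/w25.png

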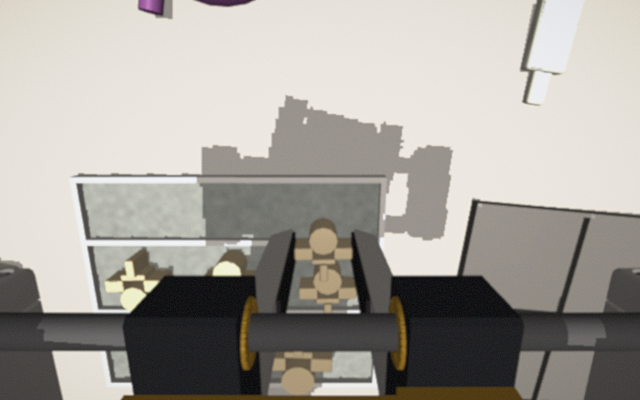

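Emit:
move_arm:
  plan:
    - {"tx":30,"ty":-2.6,"tz":-2,"ax":0,"ay":0,"az":0,"jaw":0.2}
    - {"tx":50,"ty":-2.6,"tz":-2,"ax":0,"ay":0,"az":0,"jaw":0.2}
    - {"tx":57,"ty":-2.6,"tz":-2,"ax":0,"ay":0,"az":0,"jaw":0.2}
    - {"tx":58.5,"ty":-2.6,"tz":-2,"ax":0,"ay":0,"az":0,"jaw":0.2}
    - {"tx":58.5,"ty":-2.6,"tz":-2,"ax":0,"ay":0,"az":0,"jaw":0.2}

```text
time: 35.0
eef_pos: [607.8, -53.6, 12.0]
tool_rot: [2.183, 0.084, -2.181]
force: [0.7, -0.2, -0.4]
width: 29.6
```

Emit:
move_arm:
  plan:
    - {"tx":0.8,"ty":0.5,"tz":1,"ax":0,"ay":0,"az":0,"jaw":0.2}
    - {"tx":1.4,"ty":0.5,"tz":1,"ax":0,"ay":0,"az":0,"jaw":0.2}
    - {"tx":1.4,"ty":0.5,"tz":1,"ax":0,"ay":0,"az":0,"jaw":0.2}

```text
time: 35.3
eef_pos: [606.8, -53.1, 10.7]
tool_rot: [2.182, 0.086, -2.18]
force: [0.8, -0.1, 1.5]
width: 29.3
```

Contact. Release; next S2 (416,-205, jaw -111.5).

Emit:
move_arm:
  plan:
    - {"tx":0,"ty":0,"tz":0,"ax":0,"ay":0,"az":0,"jaw":0.42}
    - {"tx":0,"ty":0,"tz":0,"ax":0,"ay":0,"az":0,"jaw":0.42}
    - {"tx":0,"ty":0,"tz":0,"ax":0,"ay":0,"az":0,"jaw":0.42}
    - {"tx":-25,"ty":0,"tz":0,"ax":0,"ay":0,"az":0,"jaw":0.42}
    - {"tx":-75,"ty":0,"tz":0,"ax":0,"ay":0,"az":0,"jaw":0.42}
    - {"tx":-95,"ty":30,"tz":35,"ax":8,"ay":0,"az":0,"jaw":0.43}
    - {"tx":-95,"ty":65,"tz":70,"ax":16,"ay":0,"az":0,"jaw":0.43}
    - {"tx":-95,"ty":100,"tz":105,"ax":24,"ay":0,"az":0,"jaw":0.43}

```text
time: 36.1
eef_pos: [509.3, -161.7, 106.3]
tool_rot: [-2.037, 0.354, 2.032]
force: [0.6, -0.5, -0.1]
width: 40.2
```

```bash
python3 look.py 26; python3 go.py 415.8,-205.2,90,-111.5
```

```text
scale 2.25
tcp [ 507.3 -164.2  105.7] jaw -109.8 tilt 0.11 w 40.3 F [0.6 1.2 0.7] t 36.25 q7 -1.42
415.8,-205.2,90,-111.5 -> t [15.8 69.6 72.1] a [ 1.7  0.  -0.1] rows 2.0
```

View pics/w26.png

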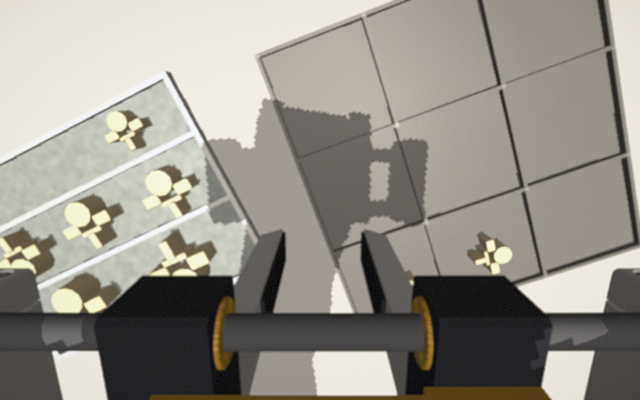

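Emit:
move_arm:
  plan:
    - {"tx":15,"ty":69.5,"tz":72,"ax":1.7,"ay":0,"az":0,"jaw":0.45}
    - {"tx":15,"ty":69.5,"tz":72,"ax":1.7,"ay":0,"az":0,"jaw":0.45}
    - {"tx":15,"ty":69.5,"tz":72,"ax":1.7,"ay":0,"az":0,"jaw":0.45}
    - {"tx":15,"ty":69.5,"tz":72,"ax":1.7,"ay":0,"az":0,"jaw":0.45}
    - {"tx":15,"ty":69.5,"tz":72,"ax":1.7,"ay":0,"az":0,"jaw":0.45}
    - {"tx":15,"ty":69.5,"tz":72,"ax":1.7,"ay":0,"az":0,"jaw":0.45}

```text
time: 36.85
eef_pos: [420.7, -201.5, 90.2]
tool_rot: [-2.023, 0.374, 2.02]
force: [-0.0, 0.2, -0.2]
width: 42.4
```

```bash
python3 look.py 27; python3 go.py 415.8,-205.2,10,-111.5
```

```text
scale 2.25
tcp [ 419.7 -201.8   90.2] jaw -111.1 tilt 0.04 w 42.3 F [ 0.5 -0.2  0.7] t 37.0 q7 -1.29
415.8,-205.2,10,-111.5 -> t [80.2  4.6  2.4] a [ 0.4 -0.   0. ] rows 1.6
```

View pics/w27.png

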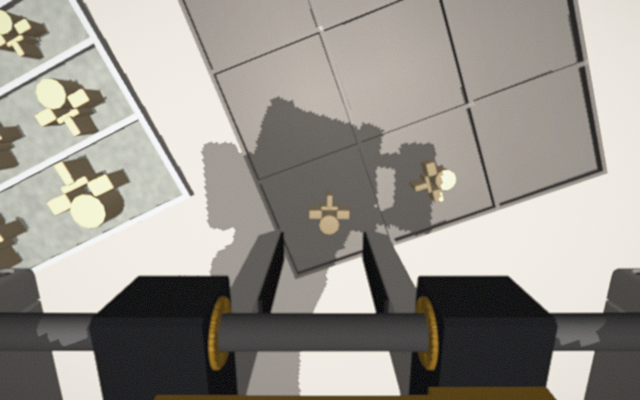

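Emit:
move_arm:
  grip_force: 12
  plan:
    - {"tx":45,"ty":4.6,"tz":2.4,"ax":0.4,"ay":0,"az":0,"jaw":0.43}
    - {"tx":68,"ty":4.6,"tz":2.4,"ax":0.4,"ay":0,"az":0,"jaw":0.43}
    - {"tx":76,"ty":4.6,"tz":2.4,"ax":0.4,"ay":0,"az":0,"jaw":0.43}
    - {"tx":78.5,"ty":4.6,"tz":2.4,"ax":0.4,"ay":0,"az":0,"jaw":0.43}
    - {"tx":80,"ty":4.6,"tz":2.4,"ax":0.4,"ay":0,"az":0,"jaw":0.2}
    - {"tx":80,"ty":4.6,"tz":2.4,"ax":0.4,"ay":0,"az":0,"jaw":0.2}
    - {"tx":80,"ty":4.6,"tz":2.4,"ax":0.4,"ay":0,"az":0,"jaw":0.2}
    - {"tx":80,"ty":4.6,"tz":2.4,"ax":0.4,"ay":0,"az":0,"jaw":0.2}

```text
time: 37.8
eef_pos: [415.2, -205.9, 10.8]
tool_rot: [-2.017, 0.384, 2.014]
force: [-1.1, -0.3, -0.4]
width: 29.6
```

```bash
python3 go.py 601.7,8.6,80,-85.6
```

```text
tcp [ 415.2 -205.9   10.8] jaw -111.6 tilt 0.08 w 29.6 F [-1.1 -0.3 -0.4] t 37.8 q7 -1.23
601.7,8.6,80,-85.6 -> t [ -69.  -268.   -94.7] a [-26.   -0.1  -0. ] rows 5.9
```

Emit:
move_arm:
  plan:
    - {"tx":-45,"ty":-5,"tz":-1,"ax":0,"ay":0,"az":0,"jaw":0.2}
    - {"tx":-69,"ty":-35,"tz":-12,"ax":-5,"ay":0,"az":0,"jaw":0.2}
    - {"tx":-69,"ty":-268,"tz":-95,"ax":-26,"ay":0,"az":0,"jaw":0.2}
    - {"tx":-69,"ty":-268,"tz":-95,"ax":-26,"ay":0,"az":0,"jaw":0.2}
    - {"tx":-69,"ty":-268,"tz":-95,"ax":-26,"ay":0,"az":0,"jaw":0.2}
    - {"tx":-69,"ty":-268,"tz":-95,"ax":-26,"ay":0,"az":0,"jaw":0.2}
    - {"tx":-69,"ty":-268,"tz":-95,"ax":-26,"ay":0,"az":0,"jaw":0.2}
    - {"tx":-69,"ty":-268,"tz":-95,"ax":-26,"ay":0,"az":0,"jaw":0.2}

```text
time: 38.6
eef_pos: [606.1, 17.1, 79.5]
tool_rot: [2.185, 0.1, -2.173]
force: [-1.5, 0.4, -0.4]
width: 30.1
```

```bash
python3 look.py 28; python3 go.py 601.7,8.6,11,-85.6
```

```text
scale 2.25
tcp [600.8   7.9  79.1] jaw -85.6 tilt 0.07 w 29.6 F [-1.   0.3  0.5] t 38.75 q7 -1.38
601.7,8.6,11,-85.6 -> t [68.1 -0.7 -1. ] a [ 0.   0.1 -0. ] rows 1.4
```

View pics/w28.png

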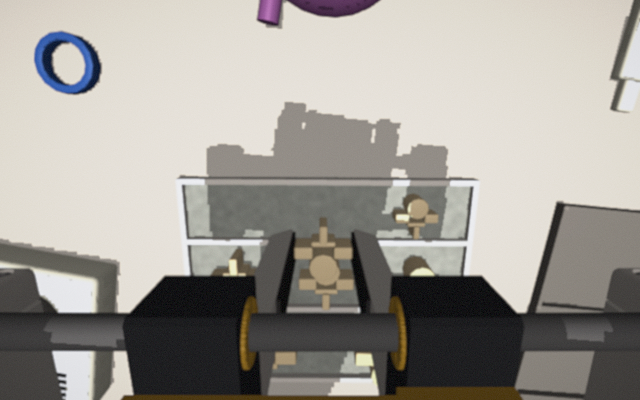

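Emit:
move_arm:
  plan:
    - {"tx":35,"ty":-1,"tz":0,"ax":0,"ay":0,"az":0,"jaw":0.2}
    - {"tx":58,"ty":-1,"tz":0,"ax":0,"ay":0,"az":0,"jaw":0.2}
    - {"tx":66,"ty":-1,"tz":0,"ax":0,"ay":0,"az":0,"jaw":0.2}
    - {"tx":68,"ty":-1,"tz":0,"ax":0,"ay":0,"az":0,"jaw":0.2}
    - {"tx":69,"ty":-1,"tz":0,"ax":0,"ay":0,"az":0,"jaw":0.2}
    - {"tx":69,"ty":-1,"tz":0,"ax":0,"ay":0,"az":0,"jaw":0.2}

```text
time: 39.35
eef_pos: [602.3, 9.0, 11.2]
tool_rot: [2.184, 0.084, -2.18]
force: [0.4, 0.6, -1.2]
width: 30.3
```

Lower 1 mm, release, head for S3 (411.5,-284, jaw -1.9).

Emit:
move_arm:
  plan:
    - {"tx":0.9,"ty":0,"tz":0,"ax":0,"ay":0,"az":0,"jaw":0.2}
    - {"tx":0.9,"ty":0,"tz":0,"ax":0,"ay":0,"az":0,"jaw":0.2}
    - {"tx":0.9,"ty":0,"tz":0,"ax":0,"ay":0,"az":0,"jaw":0.42}
    - {"tx":0.9,"ty":0,"tz":0,"ax":0,"ay":0,"az":0,"jaw":0.42}
    - {"tx":0.9,"ty":0,"tz":0,"ax":0,"ay":0,"az":0,"jaw":0.42}
    - {"tx":-25,"ty":0,"tz":0,"ax":0,"ay":0,"az":0,"jaw":0.42}
    - {"tx":-75,"ty":0,"tz":0,"ax":0,"ay":0,"az":0,"jaw":0.42}
    - {"tx":-95,"ty":30,"tz":30,"ax":-8,"ay":0,"az":0,"jaw":0.42}

```text
time: 40.15
eef_pos: [579.7, -17.3, 108.4]
tool_rot: [2.112, 0.242, -2.091]
force: [1.0, -1.5, -0.6]
width: 39.6
```

```bash
python3 look.py 29; python3 go.py 411.5,-284.1,90,-1.9
```

```text
scale 2.25
tcp [573.5 -25.5 106.9] jaw -77.8 tilt 0.13 w 39.7 F [-0.1 -0.5 -0.3] t 40.3 q7 -1.23
411.5,-284.1,90,-1.9 -> t [ 16.9 218.5 213. ] a [-75.9  -0.   -0.1] rows 8.8
```

View pics/w29.png

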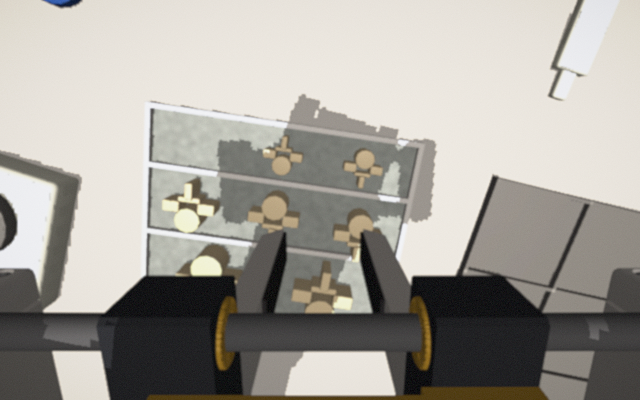

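Emit:
move_arm:
  plan:
    - {"tx":17,"ty":218.5,"tz":213,"ax":-76,"ay":0,"az":0,"jaw":0.44}
    - {"tx":17,"ty":218.5,"tz":213,"ax":-76,"ay":0,"az":0,"jaw":0.44}
    - {"tx":17,"ty":218.5,"tz":213,"ax":-76,"ay":0,"az":0,"jaw":0.44}
    - {"tx":17,"ty":218.5,"tz":213,"ax":-76,"ay":0,"az":0,"jaw":0.44}
    - {"tx":17,"ty":218.5,"tz":213,"ax":-76,"ay":0,"az":0,"jaw":0.44}
    - {"tx":17,"ty":218.5,"tz":213,"ax":-76,"ay":0,"az":0,"jaw":0.44}
    - {"tx":17,"ty":218.5,"tz":213,"ax":-76,"ay":0,"az":0,"jaw":0.44}
    - {"tx":17,"ty":218.5,"tz":213,"ax":-76,"ay":0,"az":0,"jaw":0.44}

```text
time: 41.1
eef_pos: [411.3, -283.8, 87.2]
tool_rot: [1.321, 1.134, -1.322]
force: [0.8, -0.3, -0.2]
width: 41.1
```

```bash
python3 go.py 411.5,-284.1,90,-1.9
```

```text
tcp [ 411.3 -283.8   87.2] jaw -8.8 tilt 0.09 w 41.1 F [ 0.8 -0.3 -0.2] t 41.1 q7 0.11
411.5,-284.1,90,-1.9 -> t [-2.8  0.2  0.2] a [-6.9 -0.   0.1] rows 0.8
```

Emit:
move_arm:
  plan:
    - {"tx":0,"ty":0,"tz":0,"ax":-6.9,"ay":0,"az":0,"jaw":0.44}
    - {"tx":0,"ty":0,"tz":0,"ax":-6.9,"ay":0,"az":0,"jaw":0.44}
    - {"tx":0,"ty":0,"tz":0,"ax":-6.9,"ay":0,"az":0,"jaw":0.44}

```text
time: 41.4
eef_pos: [413.2, -281.5, 87.6]
tool_rot: [1.237, 1.193, -1.236]
force: [-0.8, -1.0, -0.8]
width: 41.1
```

```bash
python3 look.py 30; python3 go.py 411.5,-284.1,10,-1.9
```

```text
scale 2.25
tcp [ 413.2 -281.6   88. ] jaw -2.0 tilt 0.02 w 41.4 F [-0.  -0.7 -0.1] t 41.55 q7 0.19
411.5,-284.1,10,-1.9 -> t [78.  -1.6  2.6] a [-0.1 -0.   0. ] rows 1.6
```

View pics/w30.png

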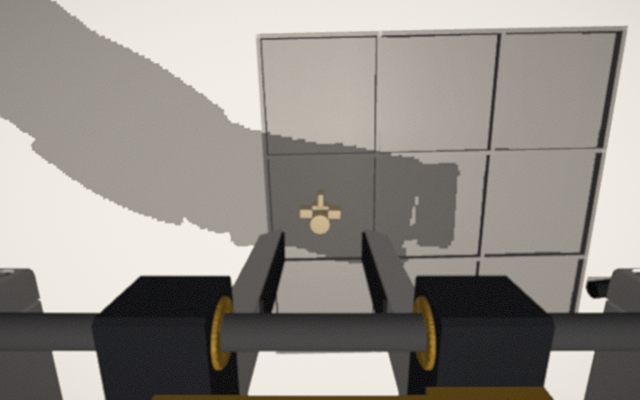

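Emit:
move_arm:
  grip_force: 12
  plan:
    - {"tx":45,"ty":-1.6,"tz":2.6,"ax":0,"ay":0,"az":0,"jaw":0.43}
    - {"tx":67,"ty":-1.6,"tz":2.6,"ax":0,"ay":0,"az":0,"jaw":0.43}
    - {"tx":75,"ty":-1.6,"tz":2.6,"ax":0,"ay":0,"az":0,"jaw":0.43}
    - {"tx":77,"ty":-1.6,"tz":2.6,"ax":0,"ay":0,"az":0,"jaw":0.43}
    - {"tx":78,"ty":-1.6,"tz":2.6,"ax":0,"ay":0,"az":0,"jaw":0.2}
    - {"tx":78,"ty":-1.6,"tz":2.6,"ax":0,"ay":0,"az":0,"jaw":0.2}
    - {"tx":78,"ty":-1.6,"tz":2.6,"ax":0,"ay":0,"az":0,"jaw":0.2}
    - {"tx":78,"ty":-1.6,"tz":2.6,"ax":0,"ay":0,"az":0,"jaw":0.2}

```text
time: 42.35
eef_pos: [411.8, -284.9, 10.9]
tool_rot: [1.234, 1.192, -1.233]
force: [0.0, 0.3, 2.6]
width: 29.5
```

```bash
python3 go.py 597,72,80,-85.6
```

```text
tcp [ 411.8 -284.9   10.9] jaw -1.9 tilt 0.09 w 29.5 F [0.  0.3 2.6] t 42.35 q7 0.13
597,72,80,-85.6 -> t [ -69.1  173.2 -362.9] a [83.7 -0.  -0.1] rows 9.7
```

Emit:
move_arm:
  plan:
    - {"tx":-45,"ty":2,"tz":-4,"ax":0,"ay":0,"az":0,"jaw":0.2}
    - {"tx":-69,"ty":20,"tz":-38,"ax":8,"ay":0,"az":0,"jaw":0.2}
    - {"tx":-69,"ty":173,"tz":-363,"ax":84,"ay":0,"az":0,"jaw":0.2}
    - {"tx":-69,"ty":173,"tz":-363,"ax":84,"ay":0,"az":0,"jaw":0.2}
    - {"tx":-69,"ty":173,"tz":-363,"ax":84,"ay":0,"az":0,"jaw":0.2}
    - {"tx":-69,"ty":173,"tz":-363,"ax":84,"ay":0,"az":0,"jaw":0.2}
    - {"tx":-69,"ty":173,"tz":-363,"ax":84,"ay":0,"az":0,"jaw":0.2}
    - {"tx":-69,"ty":173,"tz":-363,"ax":84,"ay":0,"az":0,"jaw":0.2}

```text
time: 43.15
eef_pos: [570.0, 21.9, 79.7]
tool_rot: [1.947, 0.489, -1.946]
force: [1.1, -0.1, -0.6]
width: 29.7
```

```bash
python3 go.py 597,72,80,-85.6
```

```text
tcp [570.   21.9  79.7] jaw -61.8 tilt 0.04 w 29.7 F [ 1.1 -0.1 -0.6] t 43.15 q7 -1.08
597,72,80,-85.6 -> t [ -0.3 -31.4 -47.4] a [23.8 -0.   0. ] rows 2.8
```

Emit:
move_arm:
  plan:
    - {"tx":5,"ty":-31,"tz":-47,"ax":24,"ay":0,"az":0,"jaw":0.2}
    - {"tx":5,"ty":-31,"tz":-47,"ax":24,"ay":0,"az":0,"jaw":0.2}
    - {"tx":10,"ty":-31,"tz":-47,"ax":24,"ay":0,"az":0,"jaw":0.2}
    - {"tx":15,"ty":-31,"tz":-47,"ax":24,"ay":0,"az":0,"jaw":0.2}
    - {"tx":15,"ty":-31,"tz":-47,"ax":24,"ay":0,"az":0,"jaw":0.2}
    - {"tx":15,"ty":-31,"tz":-47,"ax":24,"ay":0,"az":0,"jaw":0.2}

```text
time: 43.75
eef_pos: [595.6, 68.9, 64.3]
tool_rot: [2.18, 0.087, -2.181]
force: [0.3, -0.1, 0.2]
width: 29.5
```

```bash
python3 look.py 31; python3 go.py 597,72,10.8,-85.6
```

```text
scale 2.25
tcp [595.9  68.9  64.5] jaw -85.5 tilt 0.03 w 29.9 F [-1.   0.  -0.4] t 43.9 q7 -1.44
597,72,10.8,-85.6 -> t [53.7 -3.  -1.3] a [ 0.1 -0.   0. ] rows 1.1
```

View pics/w31.png

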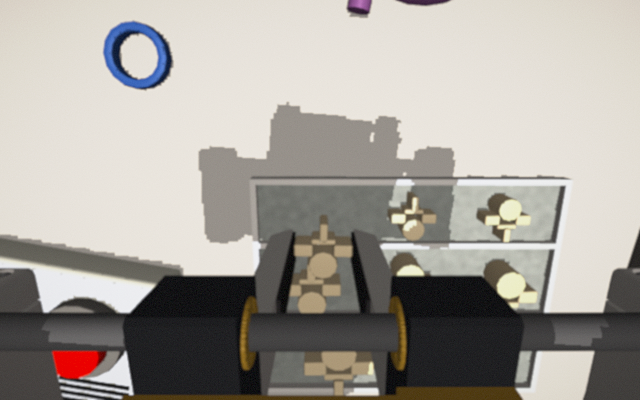

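Emit:
move_arm:
  plan:
    - {"tx":30,"ty":-3,"tz":-1.3,"ax":0,"ay":0,"az":0,"jaw":0.2}
    - {"tx":46,"ty":-3,"tz":-1.3,"ax":0,"ay":0,"az":0,"jaw":0.2}
    - {"tx":52,"ty":-3,"tz":-1.3,"ax":0,"ay":0,"az":0,"jaw":0.2}
    - {"tx":53.5,"ty":-3,"tz":-1.3,"ax":0,"ay":0,"az":0,"jaw":0.2}
    - {"tx":54,"ty":-3,"tz":-1.3,"ax":0,"ay":0,"az":0,"jaw":0.2}
    - {"tx":54,"ty":-3,"tz":-1.3,"ax":0,"ay":0,"az":0,"jaw":0.2}

```text
time: 44.5
eef_pos: [597.0, 72.3, 10.5]
tool_rot: [2.182, 0.086, -2.181]
force: [0.7, 0.3, 0.7]
width: 29.7
```

Emit:
move_arm:
  plan:
    - {"tx":0.4,"ty":0,"tz":0,"ax":0,"ay":0,"az":0,"jaw":0.2}
    - {"tx":0.4,"ty":0,"tz":0,"ax":0,"ay":0,"az":0,"jaw":0.42}
    - {"tx":0.4,"ty":0,"tz":0,"ax":0,"ay":0,"az":0,"jaw":0.42}
    - {"tx":0.4,"ty":0,"tz":0,"ax":0,"ay":0,"az":0,"jaw":0.42}
    - {"tx":-25,"ty":0,"tz":0,"ax":0,"ay":0,"az":0,"jaw":0.42}
    - {"tx":-75,"ty":0,"tz":0,"ax":0,"ay":0,"az":0,"jaw":0.42}
    - {"tx":-125,"ty":0,"tz":0,"ax":0,"ay":0,"az":0,"jaw":0.42}
    - {"tx":-165,"ty":-20,"tz":0,"ax":0,"ay":0,"az":0,"jaw":0.42}

```text
time: 45.3
eef_pos: [596.3, 88.9, 178.1]
tool_rot: [2.186, 0.078, -2.18]
force: [0.3, 0.6, -0.3]
width: 39.5
```

```bash
python3 go.py 440,100,200,-85.6
```

```text
tcp [596.3  88.9 178.1] jaw -85.8 tilt 0.2 w 39.5 F [ 0.3  0.6 -0.3] t 45.3 q7 -1.52
440,100,200,-85.6 -> t [-22.4 -22.5 155. ] a [-0.2 -0.1 -0.1] rows 3.2
```

Go to a view pose to check the rack and pad, closing the jaws for the button.

Emit:
move_arm:
  plan:
    - {"tx":-22,"ty":-22,"tz":150,"ax":0,"ay":0,"az":0,"jaw":0}
    - {"tx":-22,"ty":-22,"tz":150,"ax":0,"ay":0,"az":0,"jaw":0}
    - {"tx":-22,"ty":-22,"tz":150,"ax":0,"ay":0,"az":0,"jaw":0}
    - {"tx":-22,"ty":-22,"tz":150,"ax":0,"ay":0,"az":0,"jaw":0}
    - {"tx":-22,"ty":-22,"tz":150,"ax":0,"ay":0,"az":0,"jaw":0}
    - {"tx":-22,"ty":-22,"tz":150,"ax":0,"ay":0,"az":0,"jaw":0}

```text
time: 45.9
eef_pos: [445.8, 102.8, 197.5]
tool_rot: [2.184, 0.086, -2.179]
force: [-0.3, 0.7, -0.5]
width: 0.7
```

```bash
python3 look.py 32; python3 go.py 505,225,80,-85.6; python3 - <<'E'
import pickle
from h import *
im=pickle.load(open("l32.pkl","rb"))["w"]["pixels"];crop(im,290,0,540,190,"w32r",3.2);crop(im,0,30,250,220,"w32b",3.2)
s=cap("scene");crop(s["pixels"],140,130,430,310,"s32")
E
```

```text
scale 2.25
tcp [445.4 102.4 196.9] jaw -85.5 tilt 0.05 w 0.3 F [-0.1 -0.8  0.2] t 46.05 q7 -1.61
505,225,80,-85.6 -> t [ 116.9 -117.6  -68.9] a [ 0.1 -0.  -0. ] rows 3.6
scale 3.2
scale 3.2
scale 2.7586206896551726
```

View pics/w32.png

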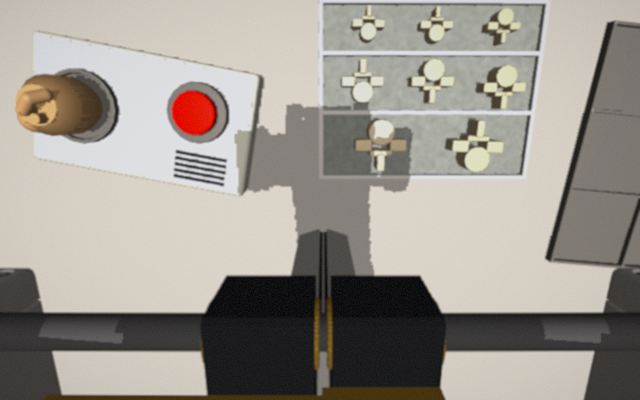

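View pics/top32.png

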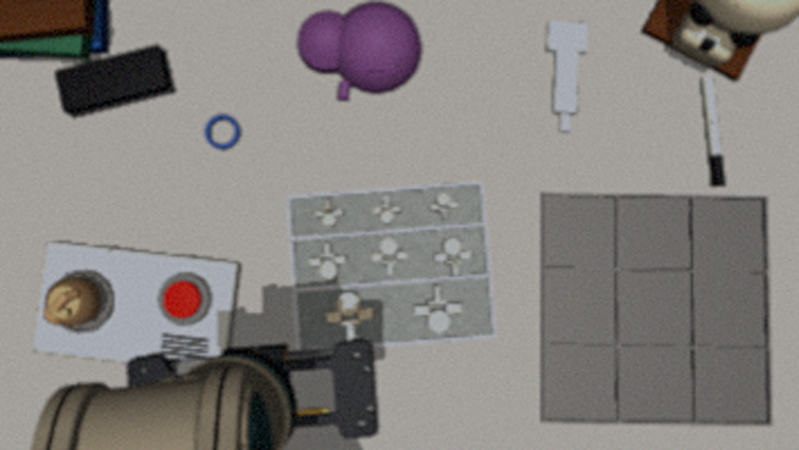

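View pics/s32.png

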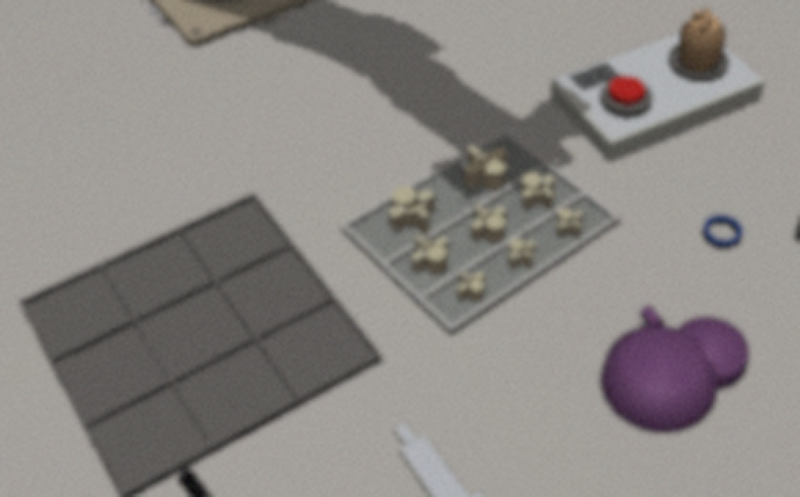

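View pics/w32r.png

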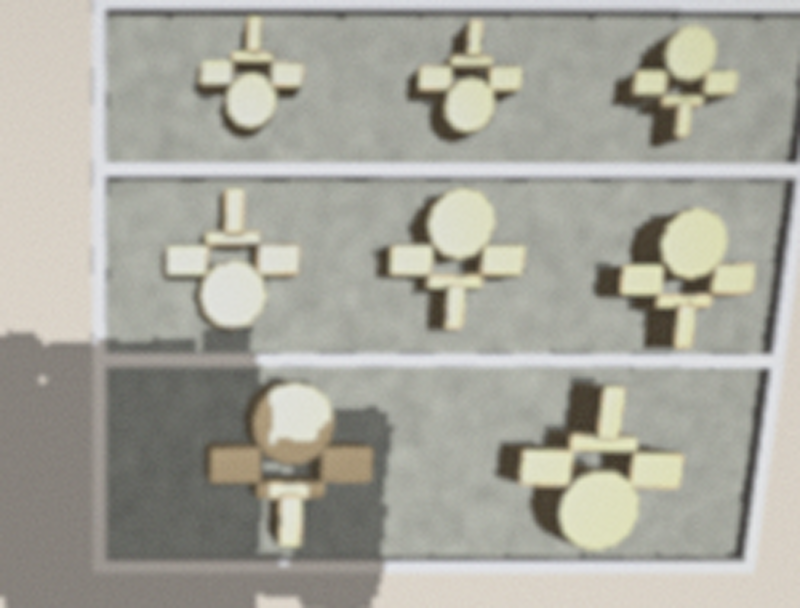

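View pics/w32b.png

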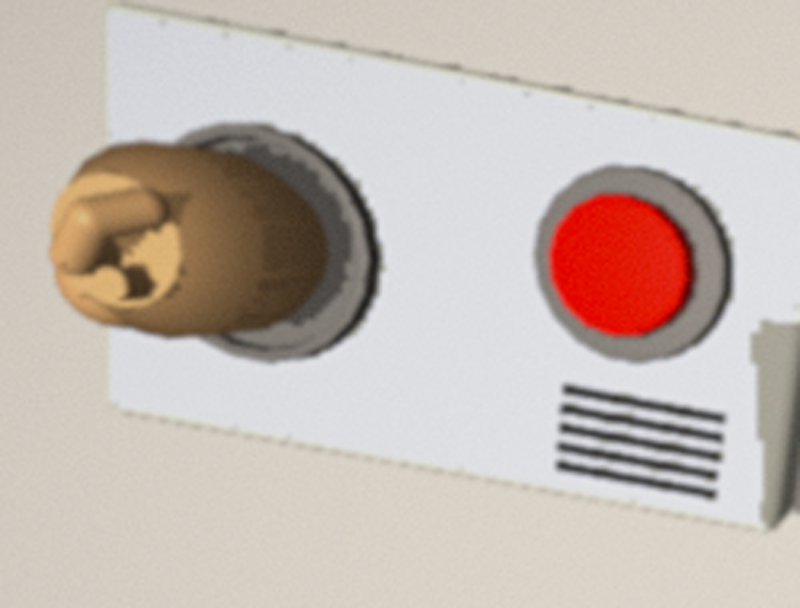

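```bash
python3 - <<'E'
from h import *
import pickle
c=pickle.load(open("l32.pkl","rb"))["w"]
A=lambda x,y:(290+(x+.5)/3.2-.5,(y+.5)/3.2-.5)
o=np.array([541,4.0]);ra=np.radians(4.4);ex=np.array([np.cos(ra),np.sin(ra)]);ey=np.array([-ex[1],ex[0]])
row={"L":-51,"M":10,"S":61}
D={"S3":[(199,72),(303,76),(250,102)],"S2":[(418,77),(521,79),(469,105)],"S1":[(634,82),(738,83),(690,53)],
"M1":[(166,261),(298,260),(233,295)],"M2":[(390,261),(525,262),(461,222)],"M3":[(621,277),(755,279),(694,242)],
"L2":[(209,464),(372,465),(290,421)],"L1":[(521,467),(682,470),(599,511)]}
H={"L":(28,30),"M":(24.5,26),"S":(20.5,22)}
for k,(a,b,d) in D.items():
    hw,hb=H[k[0]];W=atz(c,[A(*a),A(*b)],hw)[:,:2];B=atz(c,[A(*d)],hb)[0,:2];m=W.mean(0)
    print(k,"x",((m-o)@ex-row[k[0]]).round(1),"y",((m-o)@ey).round(1),"span",np.hypot(*(W[1]-W[0])).round(1),"bodyoff",np.hypot(*(B-m)).round(1))
E
```

```text
S3 x 1.0 y 63.8 span 30.1 bodyoff 7.8
S2 x 0.2 y 0.7 span 29.8 bodyoff 7.5
S1 x -0.6 y -62.2 span 30.2 bodyoff 7.5
M1 x 0.5 y 68.3 span 39.1 bodyoff 9.9
M2 x 0.4 y 1.4 span 40.1 bodyoff 10.9
M3 x -4.0 y -67.6 span 40.1 bodyoff 10.0
L2 x 1.9 y 49.0 span 49.9 bodyoff 13.2
L1 x 1.0 y -46.4 span 49.5 bodyoff 12.8
```

Emit:
move_arm:
  plan:
    - {"tx":80,"ty":-117.5,"tz":-69,"ax":0,"ay":0,"az":0,"jaw":0}
    - {"tx":80,"ty":-117.5,"tz":-69,"ax":0,"ay":0,"az":0,"jaw":0}
    - {"tx":110,"ty":-117.5,"tz":-69,"ax":0,"ay":0,"az":0,"jaw":0}
    - {"tx":130,"ty":-117.5,"tz":-69,"ax":0,"ay":0,"az":0,"jaw":0}
    - {"tx":130,"ty":-117.5,"tz":-69,"ax":0,"ay":0,"az":0,"jaw":0}
    - {"tx":130,"ty":-117.5,"tz":-69,"ax":0,"ay":0,"az":0,"jaw":0}
    - {"tx":130,"ty":-117.5,"tz":-69,"ax":0,"ay":0,"az":0,"jaw":0}

```text
time: 46.8
eef_pos: [504.7, 224.0, 68.9]
tool_rot: [2.185, 0.084, -2.18]
force: [-0.7, 0.4, 0.6]
width: 0.6
```

```bash
python3 look.py 33; python3 go.py 505,225,45,-85.6; python3 - <<'E'
import pickle
from h import *
c=pickle.load(open("l33.pkl","rb"))["w"]; p,M,s=tool(); print(proj(c,[p,[505,225,40]]))
E
```

```text
scale 2.25
tcp [504.8 224.7  69.4] jaw -85.6 tilt 0.21 w 1.0 F [ 0.8  0.  -1.4] t 46.95 q7 -1.73
505,225,45,-85.6 -> t [24.4 -0.3 -0.2] a [ 0.  -0.2  0.1] rows 0.5
[[321.20284805 245.85691426]
 [320.98170167 227.86506366]]
```

View pics/w33.png

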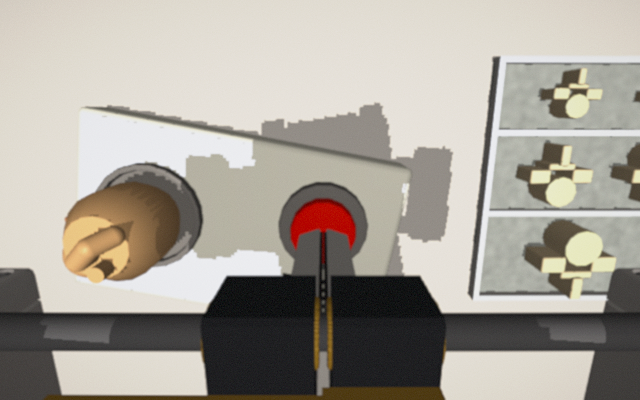

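Emit:
move_arm:
  plan:
    - {"tx":15,"ty":0,"tz":0,"ax":0,"ay":0,"az":0,"jaw":0}
    - {"tx":22,"ty":0,"tz":0,"ax":0,"ay":0,"az":0,"jaw":0}
    - {"tx":26,"ty":0,"tz":0,"ax":0,"ay":0,"az":0,"jaw":0}
    - {"tx":28,"ty":0,"tz":0,"ax":0,"ay":0,"az":0,"jaw":0}
    - {"tx":28,"ty":0,"tz":0,"ax":0,"ay":0,"az":0,"jaw":0}

```text
time: 47.45
eef_pos: [505.1, 225.3, 45.4]
tool_rot: [2.187, 0.088, -2.179]
force: [-9.1, -4.1, 46.1]
width: 0.2
```

Emit:
move_arm:
  plan:
    - {"tx":-2,"ty":0,"tz":0,"ax":0,"ay":0,"az":0,"jaw":0}
    - {"tx":-4,"ty":0,"tz":0,"ax":0,"ay":0,"az":0,"jaw":0}
    - {"tx":-4,"ty":0,"tz":0,"ax":0,"ay":0,"az":0,"jaw":0}

```text
time: 47.75
eef_pos: [504.9, 225.3, 46.1]
tool_rot: [2.186, 0.087, -2.179]
force: [-1.5, -1.2, 16.8]
width: 0.3
```

```bash
python3 -c "
from h import *
c=cap('scene');crop(c['pixels'],340,125,430,190,'sc34',8)"; python3 go.py 505,225,45,-85.6
```

```text
scale 8
tcp [504.9 225.3  46.1] jaw -85.5 tilt 0.21 w 0.6 F [-1.5 -1.1 16.3] t 47.8 q7 -1.72
505,225,45,-85.6 -> t [ 1.1  0.3 -0.1] a [ 0.1 -0.2  0.1] rows 0.0
```

View pics/sc34.png

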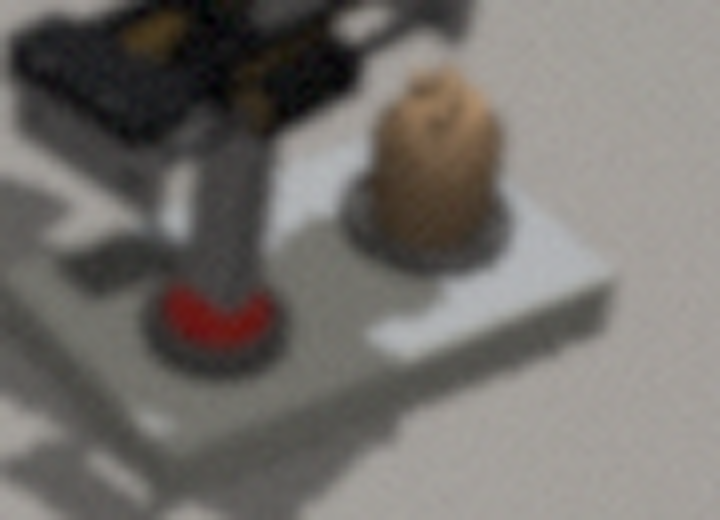

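Emit:
move_arm:
  plan:
    - {"tx":-3,"ty":0,"tz":0,"ax":0,"ay":0,"az":0,"jaw":0}
    - {"tx":-3,"ty":0,"tz":0,"ax":0,"ay":0,"az":0,"jaw":0}

```text
time: 48.0
eef_pos: [504.8, 225.3, 48.0]
tool_rot: [2.185, 0.087, -2.179]
force: [0.7, -0.2, 4.4]
width: 0.3
```

Emit:
move_arm:
  plan:
    - {"tx":-4,"ty":0,"tz":0,"ax":0,"ay":0,"az":0,"jaw":0}
    - {"tx":-4,"ty":0,"tz":0,"ax":0,"ay":0,"az":0,"jaw":0}

```text
time: 48.2
eef_pos: [504.6, 225.3, 51.1]
tool_rot: [2.184, 0.086, -2.179]
force: [1.4, -0.2, 3.0]
width: 0.2
```

Emit:
move_arm:
  plan:
    - {"tx":-20,"ty":0,"tz":0,"ax":0,"ay":0,"az":0,"jaw":0}
    - {"tx":-60,"ty":0,"tz":0,"ax":0,"ay":0,"az":0,"jaw":0}
    - {"tx":-110,"ty":0,"tz":0,"ax":0,"ay":0,"az":0,"jaw":0}
    - {"tx":-150,"ty":40,"tz":0,"ax":0,"ay":0,"az":0,"jaw":0}
    - {"tx":-150,"ty":90,"tz":30,"ax":0,"ay":0,"az":0,"jaw":0}
    - {"tx":-150,"ty":120,"tz":60,"ax":0,"ay":0,"az":0,"jaw":0}
    - {"tx":-150,"ty":120,"tz":60,"ax":0,"ay":0,"az":0,"jaw":0}
    - {"tx":-150,"ty":120,"tz":60,"ax":0,"ay":0,"az":0,"jaw":0}

```text
time: 49.0
eef_pos: [451.9, 100.0, 200.2]
tool_rot: [2.181, 0.084, -2.184]
force: [0.1, 0.2, 0.3]
width: 0.6
```

```bash
python3 look.py 35; python3 - <<'E'
from h import *
import pickle
crop(pickle.load(open("l35.pkl","rb"))["w"]["pixels"],0,0,640,230,"w35c",1.25)
c=cap('scene');crop(c['pixels'],250,125,430,260,'sc35',4.4)
E
python3 go.py
```

```text
scale 2.25
scale 1.25
scale 4.4
tcp [453.8 102.3 199.8] jaw -85.4 tilt 0.01 w 0.5 F [-0.3 -1.3 -0.2] t 49.2 q7 -1.6
```

View pics/w35.png

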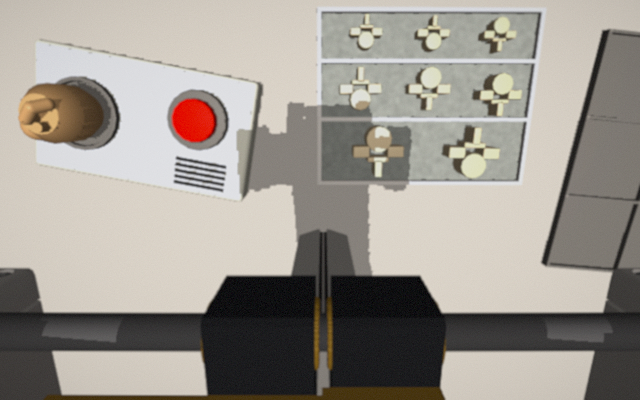

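View pics/sc35.png

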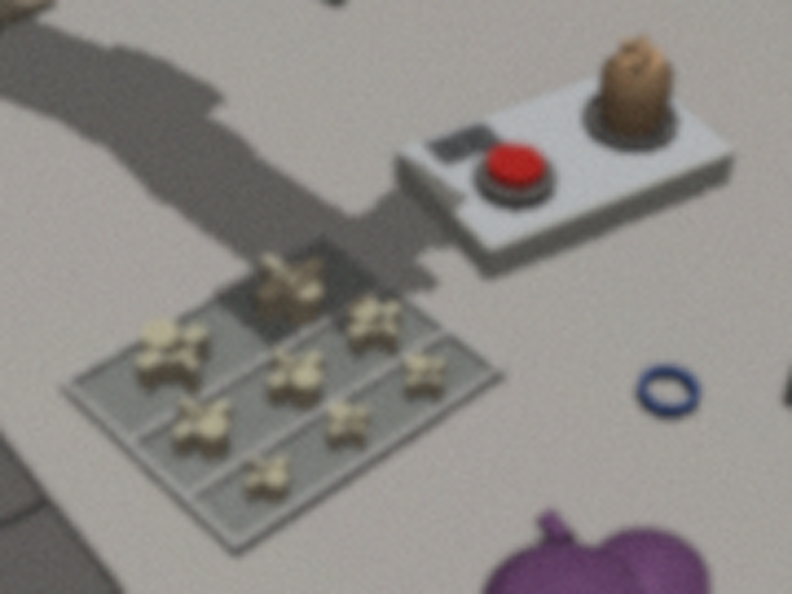

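```bash
python3 - <<'E'
from h import *
import pickle
for n,k in((35,'w'),(8,'w')):
    c=pickle.load(open(f"l{n}.pkl","rb"))[k];im=c["pixels"].copy()
    im=cv2.resize(im,None,fx=4,fy=4,interpolation=cv2.INTER_CUBIC)
    a=np.linspace(0,2*np.pi,300)
    for r,z,col,cc in((25,49,(0,255,0),(503.2,333)),(25,75,(0,255,0),(503.2,333)),(34,38,(255,0,0),(503.2,332)),(30,38,(255,0,0),(503.2,332))):
        for u,v in proj(c,np.c_[cc[0]+r*np.cos(a),cc[1]+r*np.sin(a),0*a+z]):
            cv2.circle(im,(int(4*u+1.5),int(4*v+1.5)),1,col,-1)
    x0,y0=((0,40) if n==35 else (250,50)); cv2.imwrite(f"pics/ov{n}.png",im[4*y0:4*y0+480,4*x0:4*x0+640])
E
```

```text
(no output)
```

View pics/ov35.png

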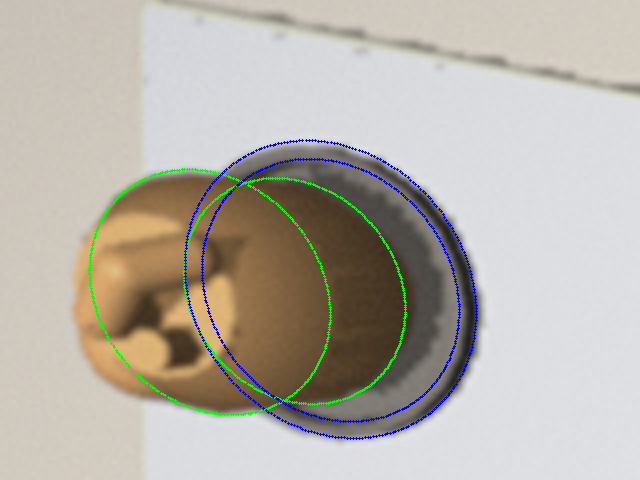

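View pics/ov8.png

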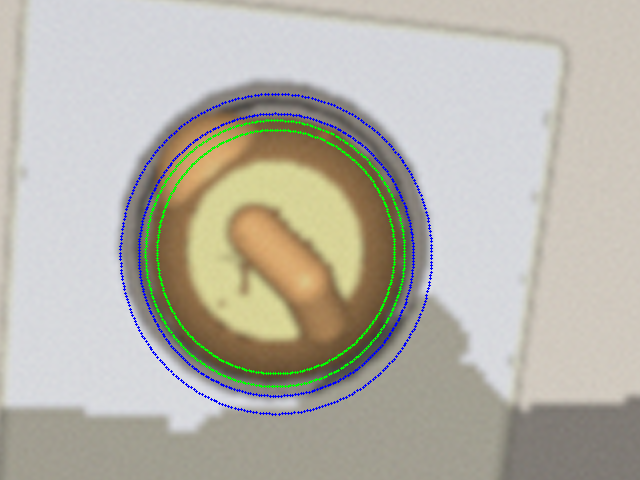

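```bash
python3 -c "
from workcell import ctrl
print(ctrl.close_job())"
```

```text
the job is handed in; nothing more can be done
None
```

I put the spine kit away and handed in the job at about 49 s; the hand-in reports no verdict, so I don't know how it was judged.

- **Vertebrae:** All eight (two large, three medium, three small) are flat in their rows. The last measurement before the button press put them within 4 mm of each row's centre line and within 70 mm of its middle. One medium one sits about 4 mm off-centre, close to the aluminium lip but not on it.
- **Heart:** It stands upright inside the pad rim, within about 3 mm of centre by overlaying its expected outline on two pictures. The wrist and top cameras disagreed by about 3 mm on where the pad is, and the tolerance is 14 mm.
- **Button:** I pressed it to its stop with about 46 N on the wrist, more than the 5 N it needs, because its top stood higher than I had estimated. It returned about 5 to 6 mm as I lifted, and the last picture shows it up.
- **Other things:** The last pictures show no change in the lung, vein ring or other bystanders in view, and I saw no vertebra knocked aside. The arm was about 200 mm up and touching nothing at hand-in.

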